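Load the tumbler caddy and park it under the pantry shelf

ROBOT

A 6-joint arm with a two-finger parallel gripper is mounted at the origin on the work surface. World frame = base frame: x ahead of the robot, y to its left, z up, the work surface at z = 0. Lengths are in m, angles in rad, forces in N, time in s.
With the tool pointing down it reaches from about 0.225 to 0.875 m from the base axis. Payload 3.4 kg.
Tool frame: the origin (TCP) lies at the very end of the fingers, on their centre line; the grasp point (between the pads) lies manip.pinch_z behind it (manip.pinch_z is the distance from the TCP to the grasp point, in m); z points along the fingers, y is the direction in which the jaws open and shut (so a half turn about z gives the same grasp; the last joint's range is limited). The gripper opens to 85 mm and grips with 20 to 120 N. Pads are 22 mm wide; open, the fingers measure 114 mm over their backs; the gripper's body (76 mm by 85 mm) begins 54 mm behind the grasp point. The pads swing forward as they close: fully open they stand 13 mm farther back than shut.
Start: joints at [1.018, 0.276, 1.505, -0, 1.361, -0.121], TCP at [0.241, 0.522, 0.231] pointing down, gripper open.
Joint ranges: [-2.89, 2.89], [-0.75, 2.08], [0.22, 2.7], [-1.18, 4.32], [0.11, 2.71], [-2.7, 2.7]. Speed limits (rad/s): [2.57, 2.57, 3.14, 3.14, 3.14, 3.14].

INTERFACE

Orientations are given as a unit quaternion [w, x, y, z].
In Python, from rig import manip, imaging, workorder gives the robot as it stands.
- The arm moves only by the tool apply_moves, never from a script. Its argument "moves" is one flat list of numbers, 7 for each row, row after row: the finger opening in m, from 0 to 0.0854, then the shift along the tool's x, y, z in m, then the turn, a rotation vector about the tool's x, y, z in rad. In form: [jaw, tx, ty, tz, rx, ry, rz, jaw, tx, ty, tz, rx, ry, rz, ...]. A call has exactly 8 rows; each row shifts and turns the pose as measured when the row begins, along the tool's axes as they then stand; what a row does not reach is not made up. A row lasts 1/12 s, in which the tool goes at most 41.7 mm and 7.16 degrees, less where a joint would pass 70% of its speed; a pose out of reach is approached as far as the arm can. A call with a gripper value outside its range is refused whole. The fingers move at their own pace and stop on an object; "newtons" is the grip in N (left out, the last holds). Time passes only in rows, so rows that do not move let the fingers close, or fill a call up. It gives the time, the measured TCP pose, the force and the opening at its end, in the units of the state.
- manip.get_state(): the state, without advancing time (a new reading comes with each control period).
- imaging.get_image(name): name is "side" or "top" or "wrist"; returns a dict with "image" (420x560x3 uint8, red, green, blue), "range_z" (420x560 float32, m along the optical axis (not along the pixel's ray), 0 where there is no reading), "fx", "fy", "cx", "cy" (pixels), "R" (3x3) and "t" (3): a world point X has camera coordinates R X + t. Camera axes: x right, y down, z forward; pixel columns grow to the right and rows downward; lengths in m; the calibration is good to about 2 mm. A picture is of the moment at which its call begins.
- workorder.sign_off(): hands the job in, once; it reports no verdict.
The state is a dict: "clock": time; "qpos": joint angles; "qd": joint speeds; "effort": joint torques, N m; "position": TCP position; "ee_rot": TCP orientation; "contact_force": force on the tool from outside, world axes, zero at the start; "moment": the same for the moment, N m; "width": finger opening in m.
Only numpy, scipy, OpenCV 4.12 (cv2) and the standard library are available. Lean on these libraries where they do the work, as an engineer would, in place of code of your own. Each camera call takes 0.05 s, during which the arm holds its last target.

TASK

Nest all the loose tumblers, mouth up, into the two holder cups of the grey caddy, sharing them so that no stack is too tall for the little wooden shelf riser (three on a holder fit, four do not). Only when they are all loaded, slide the caddy along the counter, without lifting it, by its orange grip between the steel guide rails under the shelf, fully home against the red stop. Leave the sauce bottle, the can and the jar where they stand.

Things in the scene. Friction and masses are not known exactly. Their poses are not given: they have to be found in the camera images.
- caddy: Loose grey plastic caddy, 0.5 to 0.9 kg: base plate 290 mm (its x) by 100 mm (its y), 12 mm thick. Two grey holder cups, shaped and sized like the tumblers, are moulded on its centre line at x = +5 and +100 mm, rims 94 mm above the counter. An orange grip tab stands at x = -120 mm. Origin: centre of the underside; +x points to the nose, which enters the shelf first.
- grip (a point): Centre of the top of the caddy's orange grip tab, 100 mm above the counter; the tab is 14 mm thick (caddy y), 40 mm long (caddy x) and rises 88 mm from the plate. Stays 90 mm in front of the shelf when the caddy is home.
- holder0 (a point): Centre of the mouth of the holder cup nearer the grip, at rim height (94 mm above the counter).
- holder1 (a point): Centre of the mouth of the holder cup nearer the nose, at rim height (94 mm above the counter).
- bay: Fixed shelf riser: wooden board 210 mm deep (its x) by 190 mm wide on four black posts 18 mm square. Under it a lane runs between two steel rails, 24 mm high and 112 mm apart (caddy: 100 mm), that begin at the board's front edge. Origin: middle of the lane at the front edge, on the counter; +x points into the lane. The caddy is home with its origin at x = 30 mm, its x along the bay's.
- board (a point): Middle of the front edge of the riser's board, on its underside, 210 mm above the counter. The board is 25 mm thick; a flat blue carton 24 mm high is fixed on top of its far half.
- stop (a point): Middle of the face of the red stop, 24 mm high, at the end of the lane, 175 mm behind the board's front edge: the caddy's nose meets it when home.
- sauce: Bystander: amber sauce bottle with red cap, 60 mm across, 170 mm tall, origin at centre of underside.
- can: Bystander: steel food can with yellow label, 74 mm across, 105 mm tall, origin at centre of underside.
- jar: Bystander: glass jar, 84 mm across, 120 mm tall, origin at centre of underside.
- cup0: Red tumbler, loose, 82 mm tall, 80 g, standing mouth up: upper band 62 mm across from 48 to 82 mm above its foot, then a ledge and a body tapering from 53 to 41 mm at the foot; wall 2.5 mm. Nested, each sits 34 mm higher than the tumbler or holder cup below it, with 1 to 2 mm of play. Origin: centre of the underside, z up to the mouth. May be absent.
- cup1: Yellow tumbler, loose, 82 mm tall, 80 g, standing mouth up: upper band 62 mm across from 48 to 82 mm above its foot, then a ledge and a body tapering from 53 to 41 mm at the foot; wall 2.5 mm. Nested, each sits 34 mm higher than the tumbler or holder cup below it, with 1 to 2 mm of play. Origin: centre of the underside, z up to the mouth. May be absent.
- cup2: Blue tumbler, loose, 82 mm tall, 80 g, standing mouth up: upper band 62 mm across from 48 to 82 mm above its foot, then a ledge and a body tapering from 53 to 41 mm at the foot; wall 2.5 mm. Nested, each sits 34 mm higher than the tumbler or holder cup below it, with 1 to 2 mm of play. Origin: centre of the underside, z up to the mouth. May be absent.
- cup3: Green tumbler, loose, 82 mm tall, 80 g, standing mouth up: upper band 62 mm across from 48 to 82 mm above its foot, then a ledge and a body tapering from 53 to 41 mm at the foot; wall 2.5 mm. Nested, each sits 34 mm higher than the tumbler or holder cup below it, with 1 to 2 mm of play. Origin: centre of the underside, z up to the mouth. May be absent.
- cup4: White tumbler, loose, 82 mm tall, 80 g, standing mouth up: upper band 62 mm across from 48 to 82 mm above its foot, then a ledge and a body tapering from 53 to 41 mm at the foot; wall 2.5 mm. Nested, each sits 34 mm higher than the tumbler or holder cup below it, with 1 to 2 mm of play. Origin: centre of the underside, z up to the mouth. May be absent.
Mind the look-alikes: they are no part of the job. Leave any black look-alike of the cup1 alone.

How it is judged:
On the way, in this order (a step that is already met when the one before it is completed fails the run):
1. all tumblers are nested in the holder cups while the caddy still stands in front of the shelf ((horizontal distance between cup0 and holder0 below 0.009 m or horizontal distance between cup0 and holder1 below 0.009 m) and angle between each of cup0, cup1, cup2, cup3, cup4's own z axis and vertical below 0.12 rad and height (world z) of cup0 between 0.035 and 0.125 m and (horizontal distance between cup1 and holder0 below 0.009 m or horizontal distance between cup1 and holder1 below 0.009 m) and height (world z) of cup1 between 0.035 and 0.125 m and (horizontal distance between cup2 and holder0 below 0.009 m or horizontal distance between cup2 and holder1 below 0.009 m) and height (world z) of cup2 between 0.035 and 0.125 m and (horizontal distance between cup3 and holder0 below 0.009 m or horizontal distance between cup3 and holder1 below 0.009 m) and height (world z) of cup3 between 0.035 and 0.125 m and (horizontal distance between cup4 and holder0 below 0.009 m or horizontal distance between cup4 and holder1 below 0.009 m) and height (world z) of cup4 between 0.035 and 0.125 m and x of caddy in the frame of bay below -0.12 m), for 0.2 s.
2. the loaded caddy has entered the lane under the shelf ((horizontal distance between cup0 and holder0 below 0.009 m or horizontal distance between cup0 and holder1 below 0.009 m) and angle between each of cup0, cup1, cup2, cup3, cup4's own z axis and vertical below 0.12 rad and height (world z) of cup0 between 0.035 and 0.125 m and (horizontal distance between cup1 and holder0 below 0.009 m or horizontal distance between cup1 and holder1 below 0.009 m) and height (world z) of cup1 between 0.035 and 0.125 m and (horizontal distance between cup2 and holder0 below 0.009 m or horizontal distance between cup2 and holder1 below 0.009 m) and height (world z) of cup2 between 0.035 and 0.125 m and (horizontal distance between cup3 and holder0 below 0.009 m or horizontal distance between cup3 and holder1 below 0.009 m) and height (world z) of cup3 between 0.035 and 0.125 m and (horizontal distance between cup4 and holder0 below 0.009 m or horizontal distance between cup4 and holder1 below 0.009 m) and height (world z) of cup4 between 0.035 and 0.125 m and x of caddy in the frame of bay above -0.06 m), for 0.1 s.
At the end, for the whole second after the job is handed in: Every tumbler present stands mouth up (within 0.12 rad) in a stack in one of the two holder cups, within 9 mm of its axis; the caddy stands flat and still in the lane within 8 mm of the red stop, in line with the lane; nothing is held ((horizontal distance between cup0 and holder0 below 0.009 m or horizontal distance between cup0 and holder1 below 0.009 m) and angle between each of cup0, cup1, cup2, cup3, cup4's own z axis and vertical below 0.12 rad and height (world z) of cup0 between 0.035 and 0.125 m and (horizontal distance between cup1 and holder0 below 0.009 m or horizontal distance between cup1 and holder1 below 0.009 m) and height (world z) of cup1 between 0.035 and 0.125 m and (horizontal distance between cup2 and holder0 below 0.009 m or horizontal distance between cup2 and holder1 below 0.009 m) and height (world z) of cup2 between 0.035 and 0.125 m and (horizontal distance between cup3 and holder0 below 0.009 m or horizontal distance between cup3 and holder1 below 0.009 m) and height (world z) of cup3 between 0.035 and 0.125 m and (horizontal distance between cup4 and holder0 below 0.009 m or horizontal distance between cup4 and holder1 below 0.009 m) and height (world z) of cup4 between 0.035 and 0.125 m and x of caddy in the frame of bay above 0.022 m and angle between the x axis of caddy and the x axis of bay, either way round below 0.1 rad and height (world z) of caddy below 0.006 m and angle between caddy's own z axis and vertical below 0.05 rad and linear speed of caddy below 0.01 m/s); the robot touches nothing.
It fails at once if the caddy is lifted off the counter (by more than 30 mm) (height (world z) of caddy above 0.03 m).
It fails at once if the sauce is moved (by more than 30 mm)  (distance of sauce from where it was at the start of the episode above 0.03 m).
It fails at once if the can is moved (by more than 30 mm)  (distance of can from where it was at the start of the episode above 0.03 m).
It fails at once if the jar is moved (by more than 30 mm)  (distance of jar from where it was at the start of the episode above 0.03 m).
Of cup0, cup1, cup2, cup3, cup4 only 3 to 5 are there at a start; the rules pass over those that are not, and their reading is None.
At some moment in a run one of caddy may be knocked a few centimetres aside while the robot is not near it.
It also fails if it takes over 210 s, if anything falls off the work surface, if the arm or the gripper's body presses on something with over 40 N, if the wrist force passes 120 N, or if a joint passes its speed limit or range.

## Working session

There is one attempt and no reset: what is moved stays moved. The work goes in short steps, Python scripts to look and compute and a tool call to move; the robot and the scene stay as the last step left them, time stands still between calls to the robot, and variables do not carry over. Pictures are saved under pics/ and viewed, and the job is handed in when it is done.

Besides the shell and the picture viewer there is one more tool, called as name(argument=value, ...), one argument or row to a line, values as JSON. apply_moves: Moves the arm, as the interface text tells. Its arguments: {"type":"object","properties":{"moves":{"type":"array"},"newtons":{"type":"number"}},"required":["moves"]}

```bash
mkdir -p pics; ls
cat > h.py <<'E'
import numpy as np, cv2
from rig import manip, imaging, workorder
def snap(name,fn):
    d=imaging.get_image(name); cv2.imwrite('pics/'+fn+'.png',d['image'][:,:,::-1]); np.savez('pics/'+fn+'.npz',**d); return d
def cloud(d):
    z=d['range_z']; v,u=np.mgrid[:z.shape[0],:z.shape[1]]
    P=np.stack([(u-d['cx'])/d['fx']*z,(v-d['cy'])/d['fy']*z,z],-1)
    W=(P-np.asarray(d['t']))@np.asarray(d['R']); W[z==0]=np.nan
    return W
E
python3 - <<'E'
from h import *
s=manip.get_state(); print(s, manip.pinch_z)
for n in ['side','top','wrist']:
    d=snap(n,n+'0'); print(n,d['fx'],d['cx'],d['cy'],-np.array(d['R']).T@d['t'], np.round(d['R'],3).tolist())
E
```

```text
pics
{'clock': 0.0, 'qpos': array([ 1.01799394e+00,  2.76602714e-01,  1.50614153e+00,  2.25993868e-05,
        1.36070071e+00, -1.21016673e-01]), 'qd': array([ 1.37814018e-03,  1.09077340e-03, -3.38224313e-04, -8.34305265e-04,
        3.98557514e-05,  4.00948136e-04]), 'effort': array([-1.18815592e-04, -4.16784918e+01, -2.45797116e+01, -1.91334088e-04,
        1.12074602e-02,  7.60821848e-06]), 'position': array([0.24035871, 0.52176786, 0.23043197]), 'ee_rot': array([-3.16585979e-04,  2.14221862e-01,  9.76784590e-01, -8.70426941e-04]), 'contact_force': array([ 0.11695579, -0.398027  , -0.12362856]), 'moment': array([ 0.04758523,  0.0279836 , -0.06272009]), 'width': 0.08535136296612038} 0.0187
side 464.60443145017524 276.0799526267206 214.86603192415996 [-0.08399971 -1.0831311   1.20943129] [[0.86, -0.51, -0.0], [-0.328, -0.553, -0.766], [0.39, 0.659, -0.643]]
top 499.91402856746305 279.25544383319004 208.96240439577716 [ 0.48834306 -0.0032176   1.73039351] [[-0.003, -1.0, -0.015], [-0.999, 0.003, -0.038], [0.038, 0.015, -0.999]]
wrist 293.5457499102836 274.42886154631606 211.060941144963 [0.17578792 0.55159176 0.37329938] [[0.418, 0.908, -0.002], [0.871, -0.401, 0.283], [0.256, -0.12, -0.959]]
```

View pics/side0.png

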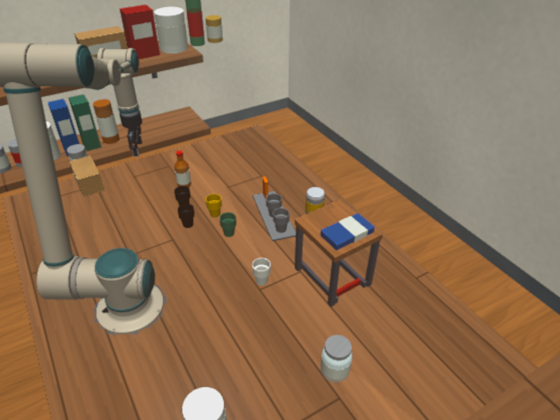

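View pics/top0.png

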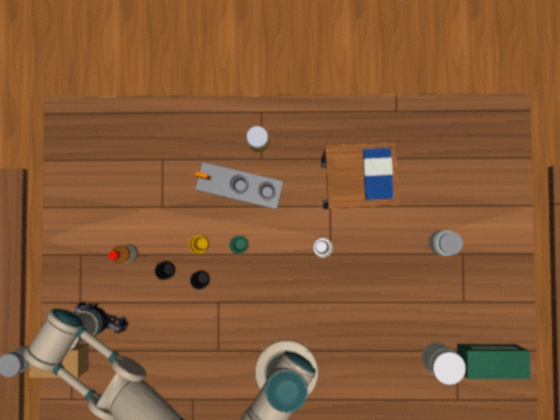

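View pics/wrist0.png

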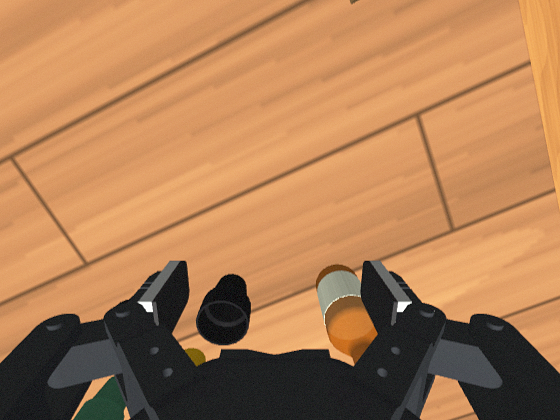

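Side view: yellow at (214,205), green (229,224), white (261,272), black look-alikes at (182,195) and (186,215), caddy at about (275,215), shelf at (338,230). Top view: yellow (200,244), green (239,244), white (323,247), blacks (165,270) and (200,280). There is no red or blue tumbler in view so far. Next I measure these positions.

```bash
cat >> h.py <<'E'
def circ(P):
    A=np.c_[2*P,np.ones(len(P))]; s=np.linalg.lstsq(A,(P**2).sum(1),rcond=None)[0]
    return s[:2],np.sqrt(s[2]+s[0]**2+s[1]**2)
E
python3 - <<'E'
from h import *
d=dict(np.load('pics/top0.npz')); W=cloud(d); im=d['image']
def reg(u,v,r): 
    return W[v-r:v+r,u-r:u+r].reshape(-1,3), im[v-r:v+r,u-r:u+r].reshape(-1,3)
for n,(u,v) in dict(yel=(200,244),grn=(239,244),wht=(323,247),b1=(165,270),b2=(200,280),h0=(240,184),h1=(267,191)).items():
    P,c=reg(u,v,16); zt=0.082 if n[0]!='h' else .094
    m=(np.abs(P[:,2]-zt)<.012)
    Q=P[m]; ok=cv2.minEnclosingCircle(Q[:,:2].astype(np.float32))
    print(n,m.sum(),np.round(np.median(Q,0),4),circ(Q[:,:2]),ok, P[:,2].max())
for n,(u,v) in dict(sauce=(118,254),jar=(447,243),can=(257,137)).items():
    P,c=reg(u,v,16); m=P[:,2]>.06; print(n,np.round(np.nanmedian(P[m],0),3),np.nanmax(P[:,2]))
hsv=cv2.cvtColor(im,cv2.COLOR_RGB2HSV)
# grip
P,c=reg(202,175,12); m=(P[:,2]>.06); print('grip',m.sum(),np.round(P[m].mean(0),4),P[m].min(0),P[m].max(0))
# caddy plate
P=W[150:220,185:295].reshape(-1,3); m=(np.abs(P[:,2]-.012)<.006)
print('plate',m.sum()); r=cv2.minAreaRect(P[m][:,:2].astype(np.float32)); print(r, cv2.boxPoints(r))
P=W[135:220,318:405].reshape(-1,3); m=(np.abs(P[:,2]-.235)<.03)
r=cv2.minAreaRect(P[m][:,:2].astype(np.float32)); print('board',m.sum(),r, cv2.boxPoints(r),np.median(P[m],0))
E
```

```text
yel 68 [0.4401 0.2919 0.083 ] (array([0.43967874, 0.28815175]), np.float64(0.029425957515329088)) ((0.43906646966934204, 0.2889353930950165), 0.03162920102477074) nan
grn 59 [0.4368 0.16   0.0836] (array([0.43716547, 0.15543822]), np.float64(0.029272423917758868)) ((0.43742647767066956, 0.15585008263587952), 0.030818499624729156) nan
wht 59 [ 0.4296 -0.1226  0.0825] (array([ 0.42707011, -0.12138346]), np.float64(0.029517333580893007)) ((0.4270619750022888, -0.12159742414951324), 0.031056080013513565) nan
b1 84 [0.351  0.4034 0.0818] (array([0.35256917, 0.40154784]), np.float64(0.02954176355787772)) ((0.3530253767967224, 0.4019589424133301), 0.03209242224693298) nan
b2 74 [0.3199 0.2905 0.0816] (array([0.32126293, 0.28496152]), np.float64(0.029459378974441106)) ((0.3211485743522644, 0.285702109336853), 0.031463623046875) nan
h0 62 [0.6405 0.1592 0.095 ] (array([0.63741504, 0.1551022 ]), np.float64(0.02956011238500018)) ((0.6373984813690186, 0.15572503209114075), 0.03149764612317085) nan
h1 57 [0.6167 0.0614 0.0943] (array([0.61513903, 0.06294207]), np.float64(0.029298737923381526)) ((0.6154882311820984, 0.0631130114197731), 0.03082173876464367) nan
sauce [0.41  0.529 0.118] 0.17832873682627198
jar [ 0.443 -0.518  0.119] 0.13235831464289044
can [0.786 0.093 0.106] 0.1177256169523883
grip 67 [0.6657 0.2738 0.0963] [0.65634308 0.25565731 0.06025883] [0.67697011 0.29755053 0.10866742]
plate 2472
((0.6402930021286011, 0.16015847027301788), (0.3787524402141571, 0.23994919657707214), 89.84765625) [[ 0.51981527 -0.02889808]
 [ 0.75976366 -0.02953608]
 [ 0.76077074  0.34921503]
 [ 0.52082235  0.34985304]]
board 4316 ((0.6492165923118591, -0.229272723197937), (0.19095000624656677, 0.21115846931934357), 2.4085452556610107) [[ 0.549389   -0.12779906]
 [ 0.5582628  -0.33877102]
 [ 0.7490442  -0.33074638]
 [ 0.74017036 -0.11977443]] [ 0.64662466 -0.22355143  0.23879347]
```

Run:
```python
import cv2
a=cv2.imread('pics/top0.png'); cv2.imwrite('pics/c1.png',cv2.resize(a[120:300,90:420],None,fx=2.4,fy=2.4,interpolation=cv2.INTER_CUBIC))
a=cv2.imread('pics/side0.png'); cv2.imwrite('pics/c2.png',cv2.resize(a[140:310,160:400],None,fx=3.2,fy=3.2,interpolation=cv2.INTER_CUBIC))
```

```text
(no output)
```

View pics/c1.png

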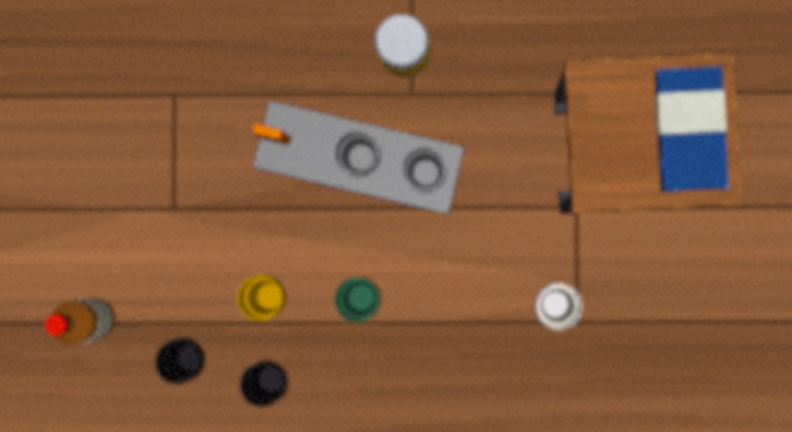

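View pics/c2.png

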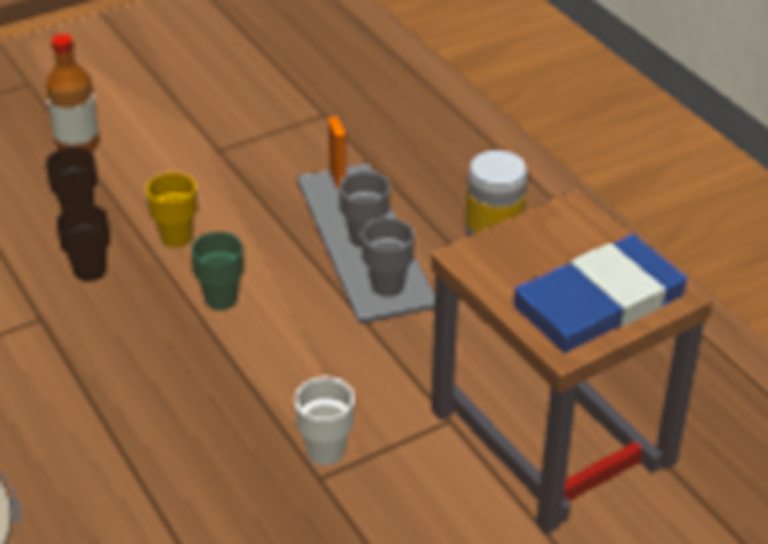

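Candidates in the top view:
- Yellow (200,244), green (239,244) and white (323,247) are the real tumblers.
- Black (165,270) and black (200,280) are look-alikes to leave alone.
- Grey (240,184) and (267,191) are the holders.

The crops confirm these colours. The holder spacing measures 95.1 mm against the 95 mm given, and the rim heights match. I'll turn the jaws across the caddy axis first.

apply_moves(
  moves=[0.085, 0, 0, 0, 0, 0, 0.12, 0.085, 0, 0, 0, 0, 0, 0.12, 0.085, 0, 0, 0, 0, 0, 0.12, 0.085, 0, 0, 0, 0, 0, 0.12, 0.085, 0, 0, 0, 0, 0, 0.12, 0.085, 0, 0, 0, 0, 0, 0.12, 0.085, 0, 0, 0, 0, 0, 0.12, 0.085, 0, 0, 0, 0, 0, 0.12],
  newtons=30,
)

```text
clock: 0.82
position: [0.2393, 0.5201, 0.2273]
ee_rot: [0.001, 0.656, 0.755, -0.004]
contact_force: [-0.4, -0.3, 0.1]
width: 0.0848
```

```bash
cat >> h.py <<'E'
from scipy.spatial.transform import Rotation as Ro
def go(p,yaw):
    """remaining move in current tool axes; yaw=world angle of tool y, tool down"""
    s=manip.get_state(); q=s['ee_rot']; R=Ro.from_quat([q[1],q[2],q[3],q[0]])
    c,n=np.cos(yaw),np.sin(yaw)
    T=Ro.from_matrix(np.array([[-n,c,0],[c,n,0],[0,0,-1.]]).T if False else np.column_stack([[-n,c,0],[c,n,0],[0,0,-1]]))
    print('clock',round(s['clock'],2),'pos',np.round(s['position'],4),'w',round(s['width'],4),'F',np.round(s['contact_force'],1))
    print('d tool mm',np.round(1e3*R.inv().apply(np.array(p)-s['position']),1),'world',np.round(1e3*(np.array(p)-s['position']),1),'rotvec',np.round((R.inv()*T).as_rotvec(),3),'y ang',np.round(np.arctan2(R.as_matrix()[1,1],R.as_matrix()[0,1]),3))
E
python3 -c "
from h import *
go([.4372,.1556,.16],-.239)"
```

```text
clock 0.82 pos [0.2393 0.5201 0.2273] w 0.0848 F [-0.4 -0.3  0.1]
d tool mm [-388.2  145.1   69. ] world [ 197.9 -364.5  -67.3] rotvec [-0.004  0.007  0.38 ] y ang 0.141
```

apply_moves(
  moves=[0.085, -0.036, 0.016, 0, 0, 0, 0.095, 0.085, -0.036, 0.016, 0, 0, 0, 0.095, 0.085, -0.036, 0.016, 0, 0, 0, 0.095, 0.085, -0.036, 0.016, 0, 0, 0, 0.08, 0.085, -0.036, 0.018, 0, 0, 0, 0, 0.085, -0.036, 0.018, 0, 0, 0, 0, 0.085, -0.036, 0.018, 0, 0, 0, 0, 0.085, -0.036, 0.018, 0, 0, 0, 0],
)

```text
clock: 1.48
position: [0.3382, 0.2167, 0.2244]
ee_rot: [0.0, 0.784, 0.62, -0.004]
contact_force: [2.0, 0.4, 0.5]
width: 0.085
```

```bash
python3 -c "
from h import *
go([.4372,.1556,.14],-.239)"
```

```text
clock 1.48 pos [0.3382 0.2167 0.2244] w 0.085 F [2.  0.4 0.5]
d tool mm [-36.1 110.8  84.1] world [ 99.  -61.1 -84.4] rotvec [-0.005  0.006  0.006] y ang -0.233
```

apply_moves(
  moves=[0.085, -0.009, 0.03, 0.01, 0, 0, 0.006, 0.085, -0.009, 0.03, 0.02, -0.004, 0.005, 0, 0.085, -0.009, 0.03, 0.025, 0, 0, 0, 0.085, -0.009, 0.02, 0.025, 0, 0, 0, 0.085, 0, 0, 0, 0, 0, 0, 0.085, 0, 0, 0, 0, 0, 0, 0.085, 0, 0, 0, 0, 0, 0, 0.085, 0, 0, 0, 0, 0, 0],
)

```text
clock: 2.15
position: [0.4398, 0.1442, 0.1436]
ee_rot: [0.002, 0.79, 0.614, 0.001]
contact_force: [-0.1, -0.2, 0.1]
width: 0.0851
```

```bash
python3 -c "
from h import *
go([.4372,.1556,.046],-.239)
snap('wrist','w1');snap('top','t1');snap('side','s1')"
```

```text
clock 2.15 pos [0.4398 0.1442 0.1436] w 0.0851 F [-0.1 -0.2  0.1]
d tool mm [10.4 -5.7 97.6] world [ -2.6  11.4 -97.6] rotvec [ 0.004  0.001 -0.01 ] y ang -0.249
```

View pics/w1.png

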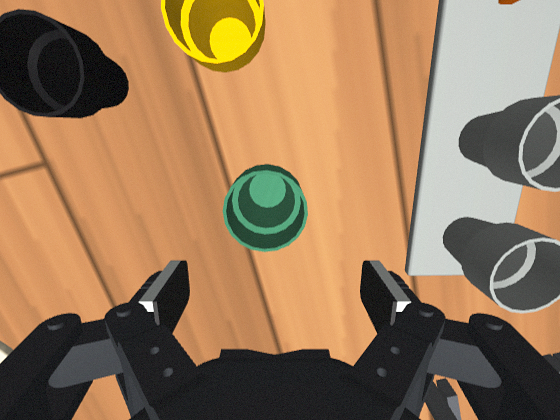

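View pics/t1.png

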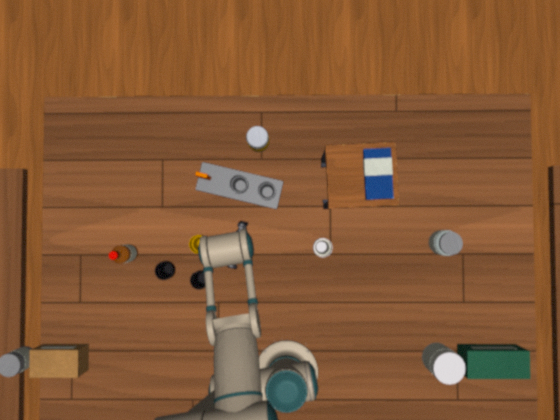

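View pics/s1.png

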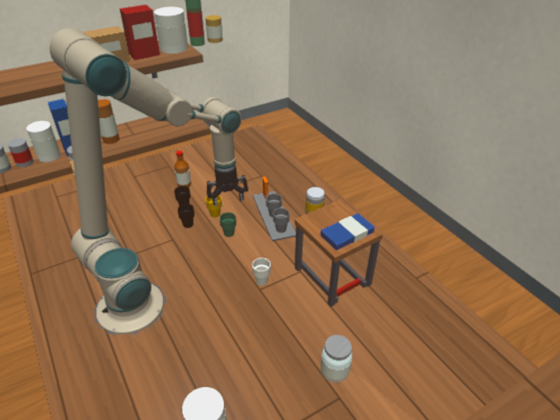

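The wrist view has green at (265,208), midway between the jaws in column and about as expected. The area the arm hid before is now clear, so only yellow, green and white exist. The caddy hasn't moved. I'll cross-check the positions with the wrist depth.

```bash
cat >> h.py <<'E'
def rim(W,c,z,tol=.006,r=.045):
    P=W.reshape(-1,3); P=P[np.isfinite(P).all(1)]
    m=(np.hypot(P[:,0]-c[0],P[:,1]-c[1])<r)&(np.abs(P[:,2]-z)<tol); Q=P[m]
    if len(Q)<8: return None
    c0,R=circ(Q[:,:2]); return len(Q),np.round(c0,4),round(R,4),np.round(np.median(Q[:,2]),4)
E
python3 - <<'E'
from h import *
W=cloud(dict(np.load('pics/w1.npz')))
for n,c,z in [('g',(.437,.156),.082),('y',(.439,.289),.082),('h0',(.638,.155),.094),('h1',(.615,.063),.094)]:
    print(n,rim(W,c,z,.004))
for f in ['top0','t1','side0','s1']:
    W=cloud(dict(np.load('pics/%s.npz'%f)))
    for n,c,z in [('g',(.437,.156),.082),('h0',(.638,.155),.094),('h1',(.615,.063),.094),('y',(.439,.289),.082),('w',(.427,-.121),.082)]:
        print(f,n,rim(W,c,z,.004))
E
```

```text
g (1102, array([0.4368, 0.1558]), np.float64(0.0294), np.float64(0.082))
y (918, array([0.4391, 0.2877]), np.float64(0.0293), np.float64(0.0821))
h0 (963, array([0.6363, 0.1553]), np.float64(0.0292), np.float64(0.0937))
h1 (1214, array([0.6144, 0.0633]), np.float64(0.0294), np.float64(0.0934))
top0 g (33, array([0.437 , 0.1557]), np.float64(0.0294), np.float64(0.0835))
top0 h0 (31, array([0.6377, 0.1555]), np.float64(0.0294), np.float64(0.0949))
top0 h1 (29, array([0.6152, 0.0632]), np.float64(0.0292), np.float64(0.094))
top0 y (39, array([0.4395, 0.2883]), np.float64(0.0293), np.float64(0.0831))
top0 w (32, array([ 0.427 , -0.1215]), np.float64(0.0293), np.float64(0.0826))
t1 g None
t1 h0 (38, array([0.6378, 0.1555]), np.float64(0.0294), np.float64(0.0944))
t1 h1 (29, array([0.6156, 0.0631]), np.float64(0.0294), np.float64(0.0943))
t1 y (16, array([0.4395, 0.2875]), np.float64(0.0303), np.float64(0.0809))
t1 w (34, array([ 0.4268, -0.1212]), np.float64(0.0294), np.float64(0.0822))
side0 g (49, array([0.4367, 0.1525]), np.float64(0.0297), np.float64(0.0819))
side0 h0 (43, array([0.6379, 0.1521]), np.float64(0.0297), np.float64(0.0938))
side0 h1 (52, array([0.6146, 0.0604]), np.float64(0.0294), np.float64(0.0937))
side0 y (43, array([0.44  , 0.2858]), np.float64(0.0298), np.float64(0.0814))
side0 w (57, array([ 0.4266, -0.1241]), np.float64(0.0293), np.float64(0.0821))
s1 g (45, array([0.4371, 0.1529]), np.float64(0.0299), np.float64(0.0811))
s1 h0 (45, array([0.6375, 0.153 ]), np.float64(0.0297), np.float64(0.0938))
s1 h1 (43, array([0.6156, 0.0602]), np.float64(0.0301), np.float64(0.0933))
s1 y (27, array([0.4391, 0.285 ]), np.float64(0.03), np.float64(0.0815))
s1 w (54, array([ 0.4265, -0.1239]), np.float64(0.0295), np.float64(0.081))
```

apply_moves(
  moves=[0.085, 0.01, -0.005, 0.01, 0, 0, -0.01, 0.085, 0, 0, 0.02, 0, 0, 0, 0.085, 0, 0, 0.02, 0, 0, 0, 0.085, 0, 0, 0, 0, 0, 0, 0.085, 0, 0, 0, 0, 0, 0, 0.085, 0, 0, 0, 0, 0, 0, 0.085, 0, 0, 0, 0, 0, 0, 0.085, 0, 0, 0, 0, 0, 0],
)

```text
clock: 2.97
position: [0.4401, 0.1606, 0.101]
ee_rot: [0.006, 0.784, 0.621, 0.009]
contact_force: [0.1, -0.3, 0.2]
width: 0.085
```

```bash
python3 -c "
from h import *
go([.437,.1557,.046],-.239)"
```

```text
clock 2.97 pos [0.4401 0.1606 0.101 ] w 0.085 F [ 0.1 -0.3  0.2]
d tool mm [-5.9 -3.  54.9] world [ -3.1  -4.9 -55. ] rotvec [ 0.02  -0.007  0.009] y ang -0.23
```

apply_moves(
  moves=[0.085, -0.004, -0.002, 0, 0.012, -0.004, 0.006, 0.085, 0, 0, 0, 0, 0, 0, 0.085, 0, 0, 0.01, 0, 0, 0, 0.085, 0, 0, 0.01, 0, 0, 0, 0.085, 0, 0, 0.01, 0, 0, 0, 0.085, 0, 0, 0.008, 0, 0, 0, 0.085, 0, 0, 0, 0, 0, 0, 0.085, 0, 0, 0, 0, 0, 0],
)

```text
clock: 3.63
position: [0.4397, 0.1565, 0.0623]
ee_rot: [0.003, 0.786, 0.618, 0.006]
contact_force: [0.8, 0.5, -0.4]
width: 0.085
```

```bash
python3 -c "
from h import *
go([.437,.1557,.046],-.239)"
```

```text
clock 3.63 pos [0.4397 0.1565 0.0623] w 0.085 F [ 0.8  0.5 -0.4]
d tool mm [-1.5 -2.6 16.3] world [ -2.7  -0.8 -16.3] rotvec [ 0.012 -0.005  0.   ] y ang -0.239
```

apply_moves(
  moves=[0.085, -0.001, -0.0025, 0.006, 0.01, -0.004, 0, 0.085, 0, 0, 0.006, 0, 0, 0, 0.085, 0, 0, 0.003, 0, 0, 0, 0.085, 0, 0, 0, 0, 0, 0, 0.085, 0, 0, 0, 0, 0, 0, 0.062, 0, 0, 0, 0, 0, 0, 0.05, 0, 0, 0, 0, 0, 0, 0.05, 0, 0, 0, 0, 0, 0],
  newtons=30,
)

```text
clock: 4.3
position: [0.4376, 0.1563, 0.0464]
ee_rot: [0.0, 0.786, 0.618, 0.001]
contact_force: [0.0, 0.7, -1.4]
width: 0.0617
```

```bash
python3 -c "
from h import *
go([.437,.1557,.046],-.239); snap('wrist','w2')"
```

```text
clock 4.3 pos [0.4376 0.1563 0.0464] w 0.0617 F [ 0.   0.7 -1.4]
d tool mm [-0.8 -0.4  0.4] world [-0.6 -0.6 -0.4] rotvec [ 0.002 -0.001  0.   ] y ang -0.239
```

View pics/w2.png

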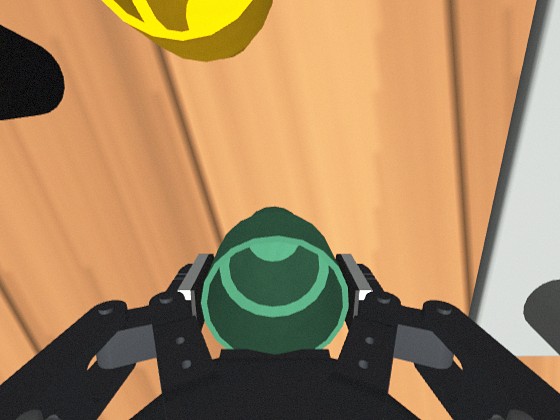

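Green is held: the width is 61.7 mm, and the wrist view shows the rim at (275,297) between both pads. Lifting.

apply_moves(
  moves=[0.05, 0, 0, -0.01, 0, 0, 0, 0.05, 0, 0, -0.02, 0, 0, 0, 0.05, 0, 0, -0.03, 0, 0, 0, 0.05, 0, 0, -0.03, 0, 0, 0, 0.05, 0, 0, -0.025, 0, 0, 0, 0.05, 0, 0.01, -0.01, 0, 0, 0, 0.05, 0, 0.02, 0, 0, 0, 0, 0.05, 0, 0.03, 0, 0, 0, 0],
)

```text
clock: 5.02
position: [0.4893, 0.1425, 0.1768]
ee_rot: [-0.002, 0.785, 0.619, -0.002]
contact_force: [-0.3, 0.2, -1.9]
width: 0.0619
```

```bash
python3 -c "
from h import *
go([.637,.1555,.16],-.239)"
```

```text
clock 5.02 pos [0.4893 0.1425 0.1768] w 0.0619 F [-0.3  0.2 -1.9]
d tool mm [ 47.1 140.6  16.1] world [147.7  13.  -16.8] rotvec [-0.005  0.001  0.004] y ang -0.235
```

apply_moves(
  moves=[0.05, 0.009, 0.028, 0.003, 0, 0, 0, 0.05, 0.009, 0.028, 0.003, 0, 0, 0, 0.05, 0.009, 0.028, 0.003, 0, 0, 0, 0.05, 0.009, 0.022, 0, 0, 0, 0, 0.05, 0.004, 0.01, 0, 0, 0, 0, 0.05, 0, 0, 0, 0, 0, 0, 0.05, 0, 0, 0, 0, 0, 0, 0.05, 0, 0, 0, 0, 0, 0],
)

```text
clock: 5.68
position: [0.6216, 0.1524, 0.1666]
ee_rot: [0.001, 0.786, 0.618, 0.0]
contact_force: [-0.2, 0.0, 0.0]
width: 0.0621
```

Run:
```python
from h import *
go([.637,.1555,.16],-.239)
d=snap('wrist','w3');W=cloud(d)
p=manip.get_state()['position']
for n,c,z in [('h0',(.637,.155),.094),('h1',(.615,.063),.094)]: print(n,rim(W,c,z,.004))
print('held',rim(W,p,p[2]+.036,.004))
W=cloud(snap('top','t3'))
for n,c,z in [('h0',(.637,.155),.094),('h1',(.615,.063),.094)]: print(n,rim(W,c,z,.004))
W=cloud(snap('side','s3'))
for n,c,z in [('h0',(.637,.155),.094),('h1',(.615,.063),.094)]: print(n,rim(W,c,z,.004))
print('held',rim(W,p,p[2]+.036,.006))
```

```text
clock 5.68 pos [0.6216 0.1524 0.1666] w 0.0621 F [-0.2  0.   0. ]
d tool mm [ 6.6 14.2  6.6] world [15.4  3.1 -6.6] rotvec [0.001 0.    0.001] y ang -0.238
h0 (566, array([0.6376, 0.1554]), np.float64(0.0294), np.float64(0.0941))
h1 None
held (3791, array([0.6224, 0.1524]), np.float64(0.0306), np.float64(0.2023))
h0 None
h1 (31, array([0.6156, 0.0629]), np.float64(0.0296), np.float64(0.0953))
h0 (30, array([0.6385, 0.1524]), np.float64(0.0294), np.float64(0.093))
h1 (46, array([0.6151, 0.0605]), np.float64(0.0294), np.float64(0.0924))
held (81, array([0.6198, 0.15  ]), np.float64(0.033), np.float64(0.2014))
```

View pics/w3.png

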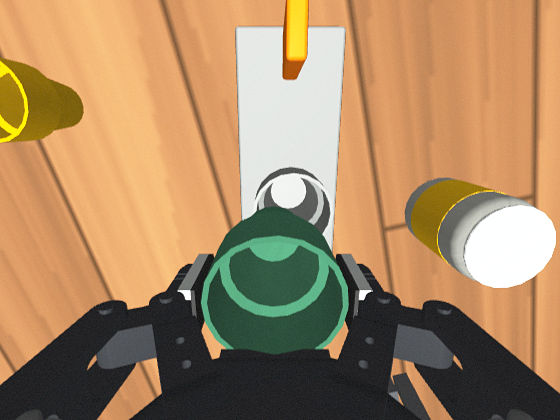

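The held rim is centred on the TCP within 1 mm. Holder0 is at about (0.6376, 0.1554), and the top and wrist views agree. Aligning and lowering.

apply_moves(
  moves=[0.05, 0.004, 0.009, 0, 0, 0, 0, 0.05, 0, 0, 0, 0, 0, 0, 0.05, 0, 0, 0, 0, 0, 0, 0.05, 0, 0, 0.005, 0, 0, 0, 0.05, 0, 0, 0.008, 0, 0, 0, 0.05, 0, 0, 0.005, 0, 0, 0, 0.05, 0, 0, 0, 0, 0, 0, 0.05, 0, 0, 0, 0, 0, 0],
)

```text
clock: 6.5
position: [0.6294, 0.1545, 0.1485]
ee_rot: [0.001, 0.786, 0.619, 0.0]
contact_force: [-0.4, -0.4, -0.8]
width: 0.0618
```

Run:
```python
from h import *
go([.637,.1554,.0925],-.239)
```

```text
clock 6.5 pos [0.6294 0.1545 0.1485] w 0.0618 F [-0.4 -0.4 -0.8]
d tool mm [ 2.6  7.1 56. ] world [  7.6   0.9 -56. ] rotvec [0.002 0.    0.002] y ang -0.237
```

apply_moves(
  moves=[0.05, 0.002, 0.004, 0, 0, 0, 0, 0.05, 0.001, 0.004, 0, 0, 0, 0, 0.05, 0, 0, 0, 0, 0, 0, 0.05, 0, 0, 0, 0, 0, 0, 0.05, 0, 0, 0, 0, 0, 0, 0.05, 0, 0, 0, 0, 0, 0, 0.05, 0, 0, 0, 0, 0, 0, 0.05, 0, 0, 0, 0, 0, 0],
)

```text
clock: 7.17
position: [0.6393, 0.1557, 0.1485]
ee_rot: [0.001, 0.786, 0.619, 0.001]
contact_force: [-1.0, 0.5, -1.0]
width: 0.0618
```

Run:
```python
from h import *
go([.637,.1554,.0925],-.239)
```

```text
clock 7.17 pos [0.6393 0.1557 0.1485] w 0.0618 F [-1.   0.5 -1. ]
d tool mm [-0.8 -2.3 56. ] world [ -2.3  -0.3 -56. ] rotvec [ 0.002 -0.     0.002] y ang -0.237
```

apply_moves(
  moves=[0.05, -0.001, -0.002, 0.006, 0, 0, 0, 0.05, 0, 0, 0.008, 0, 0, 0, 0.05, 0, 0, 0.006, 0, 0, 0, 0.05, 0, 0, 0, 0, 0, 0, 0.05, 0, 0, 0, 0, 0, 0, 0.05, 0, 0, 0, 0, 0, 0, 0.05, 0, 0, 0, 0, 0, 0, 0.05, 0, 0, 0, 0, 0, 0],
)

```text
clock: 7.83
position: [0.6359, 0.155, 0.1256]
ee_rot: [0.0, 0.786, 0.619, -0.0]
contact_force: [1.2, 0.5, -1.4]
width: 0.0622
```

Run:
```python
from h import *
go([.637,.1554,.0925],-.239)
W=cloud(snap('side','s4'))
for n,c,z in [('h0',(.637,.1524),.094),('h1',(.615,.060),.094)]: print(n,rim(W,c,z,.004))
p=manip.get_state()['position']
print('held',rim(W,p-[0,.003,0],p[2]+.036,.004,.034))
W=cloud(snap('wrist','w4'))
for n,c,z in [('h0',(.637,.155),.094),('h1',(.615,.063),.094)]: print(n,rim(W,c,z,.004))
```

```text
clock 7.83 pos [0.6359 0.155  0.1256] w 0.0622 F [ 1.2  0.5 -1.4]
d tool mm [ 0.7  1.  33.1] world [  1.1   0.4 -33.1] rotvec [0.    0.001 0.002] y ang -0.237
h0 (40, array([0.6369, 0.152 ]), np.float64(0.027), np.float64(0.0941))
h1 (46, array([0.6152, 0.0601]), np.float64(0.0296), np.float64(0.0925))
held (47, array([0.6374, 0.1511]), np.float64(0.029), np.float64(0.1603))
h0 (1156, array([0.6386, 0.1601]), np.float64(0.0251), np.float64(0.0941))
h1 None
```

View pics/w4.png

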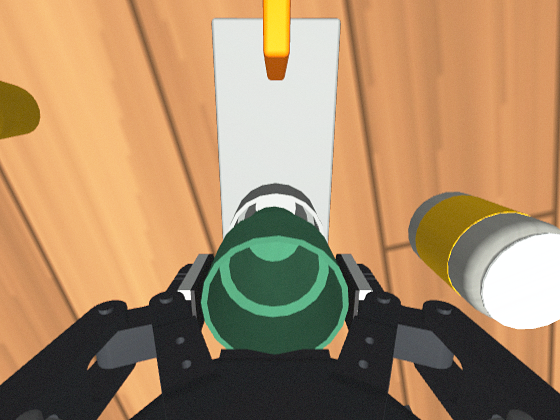

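Green's foot is inside holder0, and the holder shows symmetrically behind the cup at (275,205). Lowering on.

apply_moves(
  moves=[0.05, 0.0005, 0.001, 0.006, 0, 0, 0, 0.05, 0, 0, 0.007, 0, 0, 0, 0.05, 0, 0, 0.006, 0, 0, 0, 0.05, 0, 0, 0.002, 0, 0, 0, 0.05, 0, 0, 0, 0, 0, 0, 0.05, 0, 0, 0, 0, 0, 0, 0.05, 0, 0, 0, 0, 0, 0, 0.05, 0, 0, 0, 0, 0, 0],
)

```text
clock: 8.6
position: [0.6372, 0.1553, 0.1021]
ee_rot: [0.0, 0.786, 0.619, -0.0]
contact_force: [-0.3, 0.7, -0.3]
width: 0.062
```

Run:
```python
from h import *
go([.637,.1554,.0925],-.239)
```

```text
clock 8.6 pos [0.6372 0.1553 0.1021] w 0.062 F [-0.3  0.7 -0.3]
d tool mm [ 0.1 -0.2  9.6] world [-0.2  0.1 -9.6] rotvec [0.    0.001 0.002] y ang -0.237
```

apply_moves(
  moves=[0.05, 0, 0, 0.003, 0, 0, 0, 0.05, 0, 0, 0.003, 0, 0, 0, 0.05, 0, 0, 0.002, 0, 0, 0, 0.05, 0, 0, 0, 0, 0, 0, 0.05, 0, 0, 0, 0, 0, 0, 0.05, 0, 0, 0, 0, 0, 0, 0.05, 0, 0, 0, 0, 0, 0, 0.05, 0, 0, 0, 0, 0, 0],
)

```text
clock: 9.27
position: [0.6377, 0.1554, 0.0941]
ee_rot: [0.001, 0.786, 0.619, 0.001]
contact_force: [-0.4, -0.7, -1.9]
width: 0.0619
```

Run:
```python
from h import *
go([.637,.1554,.0925],-.239)
```

```text
clock 9.27 pos [0.6377 0.1554 0.0941] w 0.0619 F [-0.4 -0.7 -1.9]
d tool mm [-0.2 -0.7  1.5] world [-0.7 -0.  -1.6] rotvec [ 0.002 -0.     0.002] y ang -0.237
```

apply_moves(
  moves=[0.066, 0, 0, 0.001, 0, 0, 0, 0.08, 0, 0, 0, 0, 0, 0, 0.085, 0, 0, 0, 0, 0, 0, 0.085, 0, 0, 0, 0, 0, 0, 0.085, 0, 0, -0.02, 0, 0, 0, 0.085, 0, 0, -0.03, 0, 0, 0, 0.085, 0, 0, -0.03, 0, 0, 0, 0.085, 0, 0, -0.02, 0, 0, 0],
)

```text
clock: 9.93
position: [0.634, 0.1548, 0.1903]
ee_rot: [-0.003, 0.786, 0.619, -0.005]
contact_force: [0.8, -0.0, 0.2]
width: 0.085
```

Run:
```python
from h import *
go([.427,-.1214,.14],-.239)
W=cloud(snap('side','s5'))
print('g',rim(W,(.637,.1524),.128,.005))
for n,c,z in [('h1',(.615,.060),.094)]: print(n,rim(W,c,z,.004))
d=snap('wrist','w5');W=cloud(d);print('g',rim(W,(.637,.155),.128,.004)); print('h1',rim(W,(.615,.063),.094,.004))
```

```text
clock 9.93 pos [0.634  0.1548 0.1903] w 0.085 F [ 0.8 -0.   0.2]
d tool mm [-316.9 -135.8   53.4] world [-207.  -276.2  -50.3] rotvec [-0.011  0.005  0.002] y ang -0.237
g (50, array([0.6379, 0.1515]), np.float64(0.0301), np.float64(0.1281))
h1 (51, array([0.6154, 0.0603]), np.float64(0.0298), np.float64(0.093))
g (1052, array([0.6379, 0.155 ]), np.float64(0.0294), np.float64(0.128))
h1 (744, array([0.6153, 0.0631]), np.float64(0.0295), np.float64(0.0938))
```

View pics/w5.png

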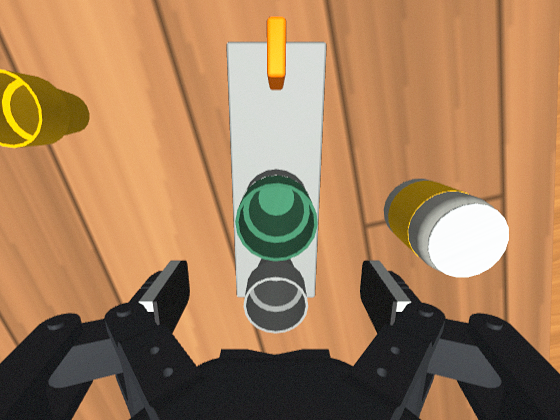

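Green is seated: the rim is at z=0.128 and within 1 mm of the holder axis. Next is white.

apply_moves(
  moves=[0.085, -0.03, -0.013, 0, 0, 0, 0, 0.085, -0.038, -0.016, 0, 0, 0, 0, 0.085, -0.038, -0.016, 0, -0.005, 0.003, 0, 0.085, -0.038, -0.016, 0, 0, 0, 0, 0.085, -0.038, -0.016, 0, 0, 0, 0, 0.085, -0.038, -0.016, 0, 0, 0, 0, 0.085, -0.038, -0.016, 0, 0, 0, 0, 0.085, -0.025, -0.01, 0, 0, 0, 0],
)

```text
clock: 10.7
position: [0.4506, -0.0911, 0.1835]
ee_rot: [-0.002, 0.782, 0.623, 0.0]
contact_force: [-0.4, -0.5, -0.3]
width: 0.0853
```

Run:
```python
from h import *
go([.427,-.1214,.14],-.239)
```

```text
clock 10.7 pos [ 0.4506 -0.0911  0.1835] w 0.0853 F [-0.4 -0.5 -0.3]
d tool mm [-34.9 -16.1  43.4] world [-23.6 -30.3 -43.5] rotvec [-0.003 -0.003  0.014] y ang -0.225
```

apply_moves(
  moves=[0.085, -0.014, -0.006, 0.01, -0.003, -0.003, 0.007, 0.085, -0.006, -0.003, 0.015, 0, 0, 0, 0.085, 0, 0, 0.01, 0, 0, 0, 0.085, 0, 0, 0, 0, 0, 0, 0.085, 0, 0, 0, 0, 0, 0, 0.085, 0, 0, 0, 0, 0, 0, 0.085, 0, 0, 0, 0, 0, 0, 0.085, 0, 0, 0, 0, 0, 0],
)

```text
clock: 11.37
position: [0.4289, -0.1129, 0.1439]
ee_rot: [-0.002, 0.787, 0.617, -0.003]
contact_force: [0.3, 0.2, 0.3]
width: 0.0852
```

Run:
```python
from h import *
d=snap('wrist','w6');W=cloud(d);print('w',rim(W,(.427,-.121),.082,.004))
go([.427,-.1214,.046],-.239)
```

```text
w (1096, array([ 0.4266, -0.1215]), np.float64(0.0294), np.float64(0.082))
clock 11.42 pos [ 0.4291 -0.1129  0.144 ] w 0.0851 F [0.5 0.1 0.9]
d tool mm [-8.7  0.6 98. ] world [ -2.1  -8.5 -98. ] rotvec [-0.007  0.001 -0.002] y ang -0.241
```

apply_moves(
  moves=[0.085, -0.004, 0, 0.01, -0.004, 0, 0, 0.085, -0.003, 0, 0.015, 0, 0, 0, 0.085, 0, 0, 0.018, 0, 0, 0, 0.085, 0, 0, 0.018, 0, 0, 0, 0.085, 0, 0, 0.012, 0, 0, 0, 0.085, 0, 0, 0, 0, 0, 0, 0.085, 0, 0, 0, 0, 0, 0, 0.085, 0, 0, 0, 0, 0, 0],
)

```text
clock: 12.08
position: [0.4339, -0.1201, 0.073]
ee_rot: [0.005, 0.785, 0.619, 0.002]
contact_force: [1.1, 0.5, 0.1]
width: 0.085
```

Run:
```python
from h import *
go([.4268,-.1214,.046],-.239)
```

```text
clock 12.08 pos [ 0.4339 -0.1201  0.073 ] w 0.085 F [1.1 0.5 0.1]
d tool mm [-2.8 -6.8 26.9] world [ -7.1  -1.3 -27. ] rotvec [0.01  0.003 0.004] y ang -0.235
```

apply_moves(
  moves=[0.085, -0.002, -0.006, 0, 0.008, 0.003, 0, 0.085, 0, 0, 0, 0, 0, 0, 0.085, 0, 0, 0, 0, 0, 0, 0.085, 0, 0, 0.007, 0, 0, 0, 0.085, 0, 0, 0.007, 0, 0, 0, 0.085, 0, 0, 0.005, 0, 0, 0, 0.085, 0, 0, 0, 0, 0, 0, 0.085, 0, 0, 0, 0, 0, 0],
)

```text
clock: 12.75
position: [0.4296, -0.1218, 0.0555]
ee_rot: [0.004, 0.785, 0.619, 0.002]
contact_force: [0.0, 0.0, 0.3]
width: 0.0848
```

Run:
```python
from h import *
go([.4268,-.1214,.046],-.239)
```

```text
clock 12.75 pos [ 0.4296 -0.1218  0.0555] w 0.0848 F [0.  0.  0.3]
d tool mm [-0.3 -2.9  9.4] world [-2.8  0.4 -9.5] rotvec [0.009 0.001 0.004] y ang -0.235
```

apply_moves(
  moves=[0.085, 0, -0.0025, 0.004, 0.008, 0, 0.003, 0.085, 0, 0, 0.004, 0, 0, 0, 0.085, 0, 0, 0.001, 0, 0, 0, 0.085, 0, 0, 0, 0, 0, 0, 0.075, 0, 0, 0, 0, 0, 0, 0.062, 0, 0, 0, 0, 0, 0, 0.05, 0, 0, 0, 0, 0, 0, 0.05, 0, 0, 0, 0, 0, 0],
)

```text
clock: 13.42
position: [0.4268, -0.121, 0.0453]
ee_rot: [-0.0, 0.786, 0.618, -0.001]
contact_force: [0.1, 0.6, -1.2]
width: 0.0621
```

Run:
```python
from h import *
go([.4268,-.1214,.046],-.239)
```

```text
clock 13.42 pos [ 0.4268 -0.121   0.0453] w 0.0621 F [ 0.1  0.6 -1.2]
d tool mm [-0.3  0.1 -0.7] world [ 0.  -0.4  0.7] rotvec [-0.001  0.001  0.001] y ang -0.238
```

apply_moves(
  moves=[0.05, 0, 0, -0.01, 0, 0, 0, 0.05, 0, 0, -0.02, 0, 0, 0, 0.05, 0, 0, -0.03, 0, 0, 0, 0.05, 0, 0, -0.03, 0, 0, 0, 0.05, 0.01, 0.006, -0.025, 0, 0, 0, 0.05, 0.02, 0.012, -0.01, 0, 0, 0, 0.05, 0.025, 0.016, 0, 0, 0, 0, 0.05, 0.025, 0.016, 0, 0, 0, 0],
)

```text
clock: 14.08
position: [0.4917, -0.0554, 0.1755]
ee_rot: [-0.001, 0.788, 0.615, -0.002]
contact_force: [0.5, 0.1, -0.4]
width: 0.0621
```

Run:
```python
from h import *
go([.6152,.063,.16],-.239)
W=cloud(snap('top','t7'));print('g',rim(W,(.637,.155),.128,.004)); print('h1',rim(W,(.615,.063),.094,.004))
```

```text
clock 14.08 pos [ 0.4917 -0.0554  0.1755] w 0.0621 F [ 0.5  0.1 -0.4]
d tool mm [144.9  91.1  14.7] world [123.5 118.4 -15.5] rotvec [-0.005  0.002 -0.006] y ang -0.245
g (46, array([0.638 , 0.1552]), np.float64(0.0295), np.float64(0.1286))
h1 (32, array([0.6158, 0.0632]), np.float64(0.0293), np.float64(0.0946))
```

apply_moves(
  moves=[0.05, 0.028, 0.018, 0.003, 0, 0, -0.004, 0.05, 0.028, 0.018, 0.003, 0, 0, 0, 0.05, 0.028, 0.018, 0.003, 0, 0, 0, 0.05, 0.02, 0.012, 0, 0, 0, 0, 0.05, 0.008, 0.005, 0, 0, 0, 0, 0.05, 0, 0, 0, 0, 0, 0, 0.05, 0, 0, 0, 0, 0, 0, 0.05, 0, 0, 0, 0, 0, 0],
)

```text
clock: 14.8
position: [0.5952, 0.0445, 0.1646]
ee_rot: [-0.001, 0.785, 0.619, -0.0]
contact_force: [-0.0, 0.8, -0.6]
width: 0.0621
```

Run:
```python
from h import *
go([.6154,.063,.15],-.239)
p=manip.get_state()['position']
W=cloud(snap('wrist','w8')); print('held',rim(W,p,p[2]+.036,.004)); print('h1',rim(W,(.615,.063),.094,.004)); print('g',rim(W,(.637,.155),.128,.004))
```

```text
clock 14.8 pos [0.5952 0.0445 0.1646] w 0.0621 F [-0.   0.8 -0.6]
d tool mm [22.7 15.4 14.6] world [ 20.2  18.5 -14.6] rotvec [-0.002 -0.001  0.003] y ang -0.236
held (4077, array([0.596 , 0.0445]), np.float64(0.0305), np.float64(0.2012))
h1 (736, array([0.6152, 0.0629]), np.float64(0.0294), np.float64(0.094))
g (1416, array([0.6376, 0.1543]), np.float64(0.0293), np.float64(0.1281))
```

apply_moves(
  moves=[0.05, 0.01, 0.007, 0, 0, 0, 0, 0.05, 0.008, 0.005, 0, 0, 0, 0, 0.05, 0, 0, 0, 0, 0, 0, 0.05, 0, 0, 0.005, 0, 0, 0, 0.05, 0, 0, 0.005, 0, 0, 0, 0.05, 0, 0, 0, 0, 0, 0, 0.05, 0, 0, 0, 0, 0, 0, 0.05, 0, 0, 0, 0, 0, 0],
)

```text
clock: 15.52
position: [0.6096, 0.0566, 0.1543]
ee_rot: [-0.001, 0.787, 0.617, -0.001]
contact_force: [0.2, -0.1, -0.1]
width: 0.0623
```

Run:
```python
from h import *
go([.615,.063,.0915],-.239)
```

```text
clock 15.52 pos [0.6096 0.0566 0.1543] w 0.0623 F [ 0.2 -0.1 -0.1]
d tool mm [ 7.5  4.  62.8] world [  5.4   6.4 -62.8] rotvec [-0.003  0.001 -0.002] y ang -0.241
```

apply_moves(
  moves=[0.05, 0.004, 0.002, 0, 0, 0, 0, 0.05, 0.002, 0.0015, 0, 0, 0, 0, 0.05, 0, 0, 0, 0, 0, 0, 0.05, 0, 0, 0.006, 0, 0, 0, 0.05, 0, 0, 0, 0, 0, 0, 0.05, 0, 0, 0, 0, 0, 0, 0.05, 0, 0, 0, 0, 0, 0, 0.05, 0, 0, 0, 0, 0, 0],
)

```text
clock: 16.18
position: [0.6148, 0.0621, 0.1477]
ee_rot: [-0.001, 0.787, 0.617, -0.001]
contact_force: [-0.1, -0.2, -0.7]
width: 0.0619
```

Run:
```python
from h import *
go([.615,.063,.0915],-.239)
```

```text
clock 16.18 pos [0.6148 0.0621 0.1477] w 0.0619 F [-0.1 -0.2 -0.7]
d tool mm [ 1.   0.2 56.2] world [  0.2   0.9 -56.2] rotvec [-0.003  0.001 -0.002] y ang -0.241
```

apply_moves(
  moves=[0.05, 0.001, 0, 0.006, 0, 0, 0, 0.05, 0, 0, 0.008, 0, 0, 0, 0.05, 0, 0, 0.008, 0, 0, 0, 0.05, 0, 0, 0.006, 0, 0, 0, 0.05, 0, 0, 0.003, 0, 0, 0, 0.05, 0, 0, 0, 0, 0, 0, 0.05, 0, 0, 0, 0, 0, 0, 0.05, 0, 0, 0, 0, 0, 0],
)

```text
clock: 16.85
position: [0.614, 0.063, 0.1121]
ee_rot: [-0.002, 0.787, 0.617, -0.002]
contact_force: [-0.6, -0.7, -0.5]
width: 0.0621
```

Run:
```python
from h import *
go([.615,.063,.0915],-.239)
```

```text
clock 16.85 pos [0.614  0.063  0.1121] w 0.0621 F [-0.6 -0.7 -0.5]
d tool mm [ 0.2  1.1 20.6] world [  1.   -0.  -20.6] rotvec [-0.005  0.002 -0.002] y ang -0.241
```

apply_moves(
  moves=[0.05, 0, 0.001, 0.005, -0.004, 0, 0, 0.05, 0, 0, 0.006, 0, 0, 0, 0.05, 0, 0, 0.005, 0, 0, 0, 0.05, 0, 0, 0.002, 0, 0, 0, 0.05, 0, 0, 0, 0, 0, 0, 0.05, 0, 0, 0, 0, 0, 0, 0.05, 0, 0, 0, 0, 0, 0, 0.05, 0, 0, 0, 0, 0, 0],
)

```text
clock: 17.52
position: [0.6153, 0.063, 0.0928]
ee_rot: [0.0, 0.787, 0.617, -0.001]
contact_force: [1.0, -0.4, -0.3]
width: 0.0621
```

Run:
```python
from h import *
go([.615,.063,.0915],-.239)
```

```text
clock 17.52 pos [0.6153 0.063  0.0928] w 0.0621 F [ 1.  -0.4 -0.3]
d tool mm [-0.1 -0.3  1.3] world [-0.3  0.  -1.3] rotvec [-0.     0.001 -0.002] y ang -0.241
```

Release and lift.

apply_moves(
  moves=[0.066, 0, 0, 0.001, 0, 0, 0, 0.08, 0, 0, 0, 0, 0, 0, 0.085, 0, 0, 0, 0, 0, 0, 0.085, 0, 0, 0, 0, 0, 0, 0.085, 0, 0, -0.02, 0, 0, 0, 0.085, 0, 0, -0.03, 0, 0, 0, 0.085, 0, 0, -0.03, 0, 0, 0, 0.085, 0, 0, -0.02, 0, 0, 0],
)

```text
clock: 18.18
position: [0.6124, 0.0628, 0.1902]
ee_rot: [-0.003, 0.787, 0.617, -0.005]
contact_force: [0.8, 0.0, 0.4]
width: 0.0848
```

Run:
```python
from h import *
go([.4393,.288,.14],-.239)
W=cloud(snap('side','s9'))
print('g',rim(W,(.637,.1524),.128,.005),'w',rim(W,(.615,.060),.128,.005))
d=snap('wrist','w9');W=cloud(d);print('g',rim(W,(.637,.155),.128,.004)); print('w',rim(W,(.615,.063),.128,.004))
```

```text
clock 18.18 pos [0.6124 0.0628 0.1902] w 0.0848 F [0.8 0.  0.4]
d tool mm [ 177.6 -221.3   51.9] world [-173.1  225.2  -50.2] rotvec [-0.011  0.004 -0.002] y ang -0.241
g (45, array([0.6384, 0.1527]), np.float64(0.0307), np.float64(0.1275)) w (57, array([0.6153, 0.0596]), np.float64(0.0296), np.float64(0.1272))
g (1386, array([0.6378, 0.1545]), np.float64(0.0293), np.float64(0.1281))
w (1059, array([0.6157, 0.0627]), np.float64(0.0294), np.float64(0.128))
```

White is seated with its rim at 0.128. Next is yellow.

apply_moves(
  moves=[0.085, 0.02, -0.024, 0, -0.005, 0.003, 0, 0.085, 0.024, -0.03, 0, 0, 0, 0, 0.085, 0.024, -0.03, 0, 0, 0, 0, 0.085, 0.024, -0.03, 0, 0, 0, 0, 0.085, 0.024, -0.03, 0, 0, 0, 0, 0.085, 0.024, -0.03, 0, 0, 0, 0, 0.085, 0.012, -0.015, 0, 0, 0, 0, 0.085, 0, 0, 0, 0, 0, 0],
)

```text
clock: 18.95
position: [0.4611, 0.2594, 0.1853]
ee_rot: [0.0, 0.789, 0.614, -0.002]
contact_force: [0.5, 0.3, 0.6]
width: 0.0851
```

Run:
```python
from h import *
go([.4393,.288,.12],-.239)
```

```text
clock 18.95 pos [0.4611 0.2594 0.1853] w 0.0851 F [0.5 0.3 0.6]
d tool mm [ 22.5 -28.1  65.3] world [-21.8  28.6 -65.3] rotvec [-0.002  0.003 -0.01 ] y ang -0.249
```

apply_moves(
  moves=[0.085, 0.011, -0.014, 0.01, 0, 0.002, -0.007, 0.085, 0.006, -0.008, 0.015, 0, 0, 0, 0.085, 0, 0, 0.012, 0, 0, 0, 0.085, 0, 0, 0.01, 0, 0, 0, 0.085, 0, 0, 0, 0, 0, 0, 0.085, 0, 0, 0, 0, 0, 0, 0.085, 0, 0, 0, 0, 0, 0, 0.085, 0, 0, 0, 0, 0, 0],
)

```text
clock: 19.62
position: [0.4434, 0.2794, 0.1333]
ee_rot: [0.001, 0.786, 0.618, -0.003]
contact_force: [0.0, 0.3, -0.5]
width: 0.0853
```

Run:
```python
from h import *
d=snap('wrist','w10');W=cloud(d);print('y',rim(W,(.439,.288),.082,.004))
go([.4393,.288,.046],-.239)
```

```text
y (1213, array([0.4391, 0.2887]), np.float64(0.0294), np.float64(0.082))
clock 19.67 pos [0.4435 0.2794 0.1334] w 0.0848 F [ 1.   0.6 -0.3]
d tool mm [ 7.8 -6.  87.4] world [ -4.2   8.6 -87.4] rotvec [-0.001  0.005  0.001] y ang -0.238
```

apply_moves(
  moves=[0.085, 0.005, -0.004, 0.006, 0, 0.004, 0, 0.085, 0.002, -0.002, 0.01, 0, 0, 0, 0.085, 0, 0, 0.012, 0, 0, 0, 0.085, 0, 0, 0.012, 0, 0, 0, 0.085, 0, 0, 0.008, 0, 0, 0, 0.085, 0, 0, 0, 0, 0, 0, 0.085, 0, 0, 0, 0, 0, 0, 0.085, 0, 0, 0, 0, 0, 0],
)

```text
clock: 20.33
position: [0.44, 0.2896, 0.0829]
ee_rot: [-0.0, 0.786, 0.618, 0.002]
contact_force: [0.3, -0.1, 0.4]
width: 0.0853
```

Run:
```python
from h import *
go([.4393,.2883,.046],-.239)
```

```text
clock 20.33 pos [0.44   0.2896 0.0829] w 0.0853 F [ 0.3 -0.1  0.4]
d tool mm [-1.5 -0.5 36.9] world [ -0.7  -1.3 -36.9] rotvec [ 0.002 -0.003 -0.   ] y ang -0.239
```

apply_moves(
  moves=[0.085, -0.001, -0.001, 0.008, 0, 0, 0, 0.085, 0, 0, 0.01, 0, 0, 0, 0.085, 0, 0, 0.01, 0, 0, 0, 0.085, 0, 0, 0.004, 0, 0, 0, 0.085, 0, 0, 0, 0, 0, 0, 0.085, 0, 0, 0, 0, 0, 0, 0.085, 0, 0, 0, 0, 0, 0, 0.085, 0, 0, 0, 0, 0, 0],
)

```text
clock: 21.0
position: [0.4411, 0.29, 0.0516]
ee_rot: [0.001, 0.786, 0.618, 0.005]
contact_force: [0.1, 0.3, -0.5]
width: 0.0851
```

Run:
```python
from h import *
go([.4393,.2883,.046],-.239)
```

```text
clock 21.0 pos [0.4411 0.29   0.0516] w 0.0851 F [ 0.1  0.3 -0.5]
d tool mm [-2.1 -1.4  5.6] world [-1.8 -1.7 -5.6] rotvec [ 0.007 -0.007 -0.   ] y ang -0.239
```

apply_moves(
  moves=[0.085, -0.002, -0.001, 0.004, 0.006, -0.006, 0, 0.085, 0, 0, 0.002, 0, 0, 0, 0.085, 0, 0, 0, 0, 0, 0, 0.085, 0, 0, 0, 0, 0, 0, 0.075, 0, 0, 0, 0, 0, 0, 0.062, 0, 0, 0, 0, 0, 0, 0.05, 0, 0, 0, 0, 0, 0, 0.05, 0, 0, 0, 0, 0, 0],
)

```text
clock: 21.67
position: [0.4404, 0.2886, 0.0465]
ee_rot: [0.0, 0.786, 0.618, 0.002]
contact_force: [-0.2, 0.1, -0.6]
width: 0.0619
```

Run:
```python
from h import *
go([.4393,.2883,.046],-.239)
W=cloud(snap('top','t11'));print('g',rim(W,(.637,.155),.128,.004)); print('w',rim(W,(.615,.063),.128,.004))
```

```text
clock 21.67 pos [0.4404 0.2886 0.0465] w 0.0619 F [-0.2  0.1 -0.6]
d tool mm [-0.6 -0.9  0.5] world [-1.1 -0.3 -0.5] rotvec [ 0.003 -0.002 -0.   ] y ang -0.239
g (37, array([0.6378, 0.155 ]), np.float64(0.0296), np.float64(0.1284))
w (38, array([0.6157, 0.0627]), np.float64(0.0295), np.float64(0.1295))
```

apply_moves(
  moves=[0.05, 0, 0, -0.01, 0, 0, 0, 0.05, 0, 0, -0.02, 0, 0, 0, 0.05, 0, 0, -0.03, 0, 0, 0, 0.05, 0, 0, -0.035, 0, 0, 0, 0.05, 0, 0, -0.035, 0, 0, 0, 0.05, 0, 0, -0.025, 0, 0, 0, 0.05, 0, 0, -0.006, 0, 0, 0, 0.05, 0, 0, 0, 0, 0, 0],
)

```text
clock: 22.38
position: [0.4382, 0.2873, 0.2163]
ee_rot: [0.0, 0.786, 0.618, -0.001]
contact_force: [0.2, 0.0, -2.1]
width: 0.0618
```

Run:
```python
from h import *
go([.6375,.1552,.19],-.239)
```

```text
clock 22.38 pos [0.4382 0.2873 0.2163] w 0.0618 F [ 0.2  0.  -2.1]
d tool mm [-81.1 225.   26.3] world [ 199.3 -132.1  -26.3] rotvec [-0.     0.001 -0.   ] y ang -0.239
```

apply_moves(
  moves=[0.05, -0.009, 0.025, 0, 0, 0, 0, 0.05, -0.012, 0.033, 0, 0, 0, 0, 0.05, -0.012, 0.033, 0, 0, 0, 0, 0.05, -0.012, 0.033, 0, 0, 0, 0, 0.05, -0.012, 0.033, 0, 0, 0, 0, 0.05, -0.007, 0.02, 0, 0, 0, 0, 0.05, -0.003, 0.009, 0, 0, 0, 0, 0.05, 0, 0, 0, 0, 0, 0],
)

```text
clock: 23.05
position: [0.6023, 0.1731, 0.2035]
ee_rot: [-0.005, 0.785, 0.619, -0.008]
contact_force: [0.2, 0.9, -1.1]
width: 0.0618
```

Run:
```python
from h import *
go([.6375,.1552,.19],-.239)
p=manip.get_state()['position']
W=cloud(snap('wrist','w12')); print('held',rim(W,p,p[2]+.036,.004)); print('g',rim(W,(.6375,.155),.128,.004)); print('w',rim(W,(.615,.063),.128,.004))
```

```text
clock 23.05 pos [0.6023 0.1731 0.2035] w 0.0618 F [ 0.2  0.9 -1.1]
d tool mm [-9.1 38.6 12.9] world [ 35.2 -17.9 -13.5] rotvec [-0.017  0.008  0.004] y ang -0.235
held (3859, array([0.6038, 0.1737]), np.float64(0.0305), np.float64(0.2389))
g (541, array([0.6378, 0.1553]), np.float64(0.0293), np.float64(0.128))
w (71, array([0.6252, 0.0384]), np.float64(0.0046), np.float64(0.127))
```

View pics/w12.png

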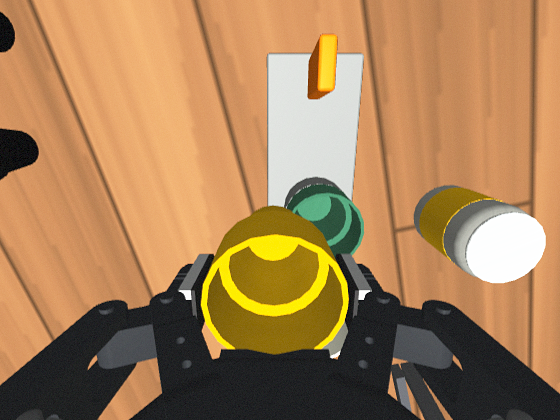

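apply_moves(
  moves=[0.05, -0.004, 0.016, 0, -0.014, 0.006, 0.003, 0.05, -0.003, 0.014, 0, 0, 0, 0, 0.05, 0, 0.003, 0, 0, 0, 0, 0.05, 0, 0, 0, 0, 0, 0, 0.05, 0, 0, 0, 0, 0, 0, 0.05, 0, 0, 0, 0, 0, 0, 0.05, 0, 0, 0, 0, 0, 0, 0.05, 0, 0, 0, 0, 0, 0],
)

```text
clock: 23.77
position: [0.6277, 0.163, 0.202]
ee_rot: [-0.004, 0.784, 0.621, -0.004]
contact_force: [0.1, 0.3, -1.0]
width: 0.0616
```

Run:
```python
from h import *
go([.6373,.1552,.1265],-.239)
```

```text
clock 23.77 pos [0.6277 0.163  0.202 ] w 0.0616 F [ 0.1  0.3 -1. ]
d tool mm [-5.3 12.  75.4] world [  9.6  -7.8 -75.5] rotvec [-0.011  0.001  0.007] y ang -0.232
```

apply_moves(
  moves=[0.05, -0.004, 0.008, 0, -0.011, 0.001, 0.005, 0.05, -0.001, 0.002, 0, 0, 0, 0, 0.05, 0, 0, 0, 0, 0, 0, 0.05, 0, 0, 0, 0, 0, 0, 0.05, 0, 0, 0, 0, 0, 0, 0.05, 0, 0, 0, 0, 0, 0, 0.05, 0, 0, 0, 0, 0, 0, 0.05, 0, 0, 0, 0, 0, 0],
)

```text
clock: 24.43
position: [0.6365, 0.1554, 0.2026]
ee_rot: [0.001, 0.786, 0.619, 0.001]
contact_force: [-1.1, -0.2, -0.7]
width: 0.0616
```

Run:
```python
from h import *
go([.6373,.1552,.1265],-.239)
```

```text
clock 24.43 pos [0.6365 0.1554 0.2026] w 0.0616 F [-1.1 -0.2 -0.7]
d tool mm [-0.   0.7 76.1] world [  0.8  -0.2 -76.1] rotvec [ 0.002 -0.     0.002] y ang -0.237
```

apply_moves(
  moves=[0.05, 0, 0.0005, 0.006, 0, 0, 0, 0.05, 0, 0, 0.008, 0, 0, 0, 0.05, 0, 0, 0.008, 0, 0, 0, 0.05, 0, 0, 0.008, 0, 0, 0, 0.05, 0, 0, 0.004, 0, 0, 0, 0.05, 0, 0, 0, 0, 0, 0, 0.05, 0, 0, 0, 0, 0, 0, 0.05, 0, 0, 0, 0, 0, 0],
)

```text
clock: 25.1
position: [0.6359, 0.1553, 0.1629]
ee_rot: [-0.0, 0.786, 0.619, -0.001]
contact_force: [-0.6, -0.8, -1.2]
width: 0.0614
```

Run:
```python
from h import *
go([.6373,.1552,.1265],-.239)
W=cloud(snap('top','t13'));print('w',rim(W,(.615,.063),.128,.004))
```

```text
clock 25.1 pos [0.6359 0.1553 0.1629] w 0.0614 F [-0.6 -0.8 -1.2]
d tool mm [ 0.3  1.5 36.4] world [  1.4  -0.1 -36.4] rotvec [-0.002  0.001  0.002] y ang -0.237
w (31, array([0.6158, 0.0628]), np.float64(0.0297), np.float64(0.1273))
```

apply_moves(
  moves=[0.05, 0, 0.0015, 0.006, 0, 0, 0, 0.05, 0, 0, 0.008, 0, 0, 0, 0.05, 0, 0, 0.006, 0, 0, 0, 0.05, 0, 0, 0.003, 0, 0, 0, 0.05, 0, 0, 0, 0, 0, 0, 0.05, 0, 0, 0, 0, 0, 0, 0.05, 0, 0, 0, 0, 0, 0, 0.05, 0, 0, 0, 0, 0, 0],
)

```text
clock: 25.82
position: [0.6382, 0.1549, 0.1383]
ee_rot: [0.0, 0.786, 0.619, -0.0]
contact_force: [-0.5, -0.7, 0.4]
width: 0.0614
```

Run:
```python
from h import *
go([.6373,.1552,.1265],-.239)
```

```text
clock 25.82 pos [0.6382 0.1549 0.1383] w 0.0614 F [-0.5 -0.7  0.4]
d tool mm [ 0.  -0.9 11.8] world [ -0.9   0.3 -11.8] rotvec [0.    0.    0.002] y ang -0.237
```

apply_moves(
  moves=[0.05, 0, -0.0006, 0.003, 0, 0, 0, 0.05, 0, 0, 0.004, 0, 0, 0, 0.05, 0, 0, 0.002, 0, 0, 0, 0.05, 0, 0, 0.001, 0, 0, 0, 0.05, 0, 0, 0, 0, 0, 0, 0.05, 0, 0, 0, 0, 0, 0, 0.05, 0, 0, 0, 0, 0, 0, 0.05, 0, 0, 0, 0, 0, 0],
)

```text
clock: 26.48
position: [0.6379, 0.1552, 0.128]
ee_rot: [0.0, 0.786, 0.619, 0.001]
contact_force: [-0.8, 0.4, -1.0]
width: 0.0616
```

Run:
```python
from h import *
go([.6373,.1552,.1265],-.239)
```

```text
clock 26.48 pos [0.6379 0.1552 0.128 ] w 0.0616 F [-0.8  0.4 -1. ]
d tool mm [-0.1 -0.6  1.5] world [-0.6 -0.  -1.5] rotvec [ 0.001 -0.     0.002] y ang -0.237
```

apply_moves(
  moves=[0.066, 0, 0, 0.001, 0, 0, 0, 0.08, 0, 0, 0, 0, 0, 0, 0.085, 0, 0, 0, 0, 0, 0, 0.085, 0, 0, 0, 0, 0, 0, 0.085, 0, 0, -0.02, 0, 0, 0, 0.085, 0, 0, -0.03, 0, 0, 0, 0.085, 0, 0, -0.03, 0, 0, 0, 0.085, 0, 0, -0.01, 0, 0, 0],
)

```text
clock: 27.15
position: [0.6357, 0.1549, 0.2163]
ee_rot: [-0.002, 0.786, 0.619, -0.003]
contact_force: [0.6, 0.1, 1.0]
width: 0.0851
```

Run:
```python
from h import *
go([.667,.276,.2],-.239)
W=cloud(snap('side','s14'))
print('y',rim(W,(.637,.1524),.162,.005),'w',rim(W,(.615,.060),.128,.005))
d=snap('wrist','w14');W=cloud(d);print('y',rim(W,(.637,.155),.162,.004)); print('w',rim(W,(.615,.063),.128,.004))
P=W.reshape(-1,3); m=(np.abs(P[:,2]-.1)<.003)&(np.hypot(P[:,0]-.667,P[:,1]-.277)<.04); print('grip',m.sum(),cv2.minAreaRect(P[m][:,:2].astype(np.float32)))
```

```text
clock 27.15 pos [0.6357 0.1549 0.2163] w 0.0851 F [0.6 0.1 1. ]
d tool mm [125.1   2.1  16. ] world [ 31.3 121.1 -16.3] rotvec [-0.006  0.003  0.002] y ang -0.237
y (56, array([0.6393, 0.1523]), np.float64(0.03), np.float64(0.1609)) w (53, array([0.6161, 0.0605]), np.float64(0.0295), np.float64(0.1271))
y (1177, array([0.6387, 0.155 ]), np.float64(0.0294), np.float64(0.162))
w (833, array([0.6157, 0.0629]), np.float64(0.0295), np.float64(0.1277))
grip 921 ((0.667126476764679, 0.27593255043029785), (0.03904791548848152, 0.013494176790118217), 76.06324768066406)
```

View pics/w14.png

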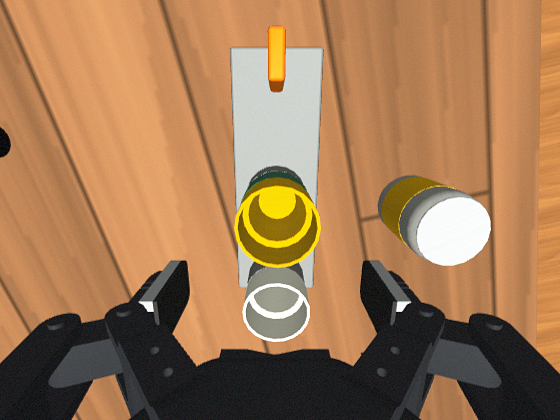

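View pics/s14.png

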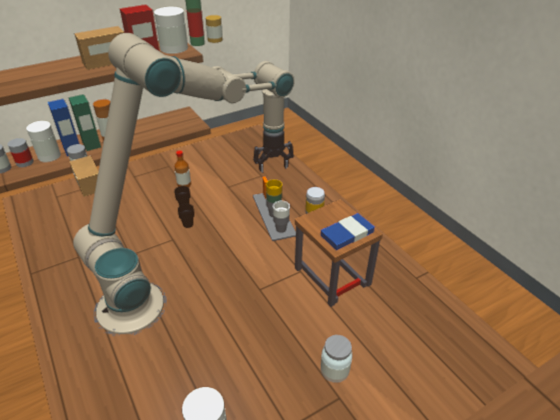

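All three are nested: the yellow rim is at 0.162 (2 high) and the white rim at 0.128. In the wrist view yellow is at (278,222) and white at (276,308), both on the caddy's centre line. The grip tab measures 39×13.5 mm at (0.667, 0.276). Now I measure the bay more precisely.

Run:
```python
from h import *
def pts(f):
    W=cloud(dict(np.load('pics/%s.npz'%f))).reshape(-1,3); return W
for f in ['top0','t1','t11','t13','side0','s5','s14','w6','w8']:
    P=pts(f); im=np.load('pics/%s.npz'%f)['image'].reshape(-1,3).astype(int)
    ok=np.isfinite(P).all(1); P=P[ok]; im=im[ok]
    m=(np.abs(P[:,2]-.236)<.006)&(P[:,0]>.5)&(P[:,0]<.8)&(P[:,1]>-.4)&(P[:,1]<-.08)
    Q=P[m]
    if len(Q)>300:
        # edges by bins: front edge y max per x bin ; sides per y bin (where not carton hidden)
        o=[]
        for x in np.arange(.57,.73,.01):
            b=Q[np.abs(Q[:,0]-x)<.005]; o.append((x,np.percentile(b[:,1],99)))
        o=np.array(o); pf=np.polyfit(o[:,0],o[:,1],1)
        lo=[];hi=[]
        for y in np.arange(-.32,-.14,.01):
            b=Q[np.abs(Q[:,1]-y)<.005]
            if len(b)>5: lo.append((y,np.percentile(b[:,0],1)));hi.append((y,np.percentile(b[:,0],99)))
        lo=np.array(lo);hi=np.array(hi)
        pl=np.polyfit(lo[:,0],lo[:,1],1);ph=np.polyfit(hi[:,0],hi[:,1],1)
        print(f,len(Q),'front slope',round(pf[0],3),'y@.645',round(np.polyval(pf,.645),4),'lo',round(pl[0],3),round(np.polyval(pl,-.125),4),'hi',round(ph[0],3),round(np.polyval(ph,-.125),4))
    r=(im[:,0]>110)&(im[:,1]<60)&(im[:,2]<60)&(P[:,2]<.04)&(P[:,1]<-.2)&(P[:,0]>.5)&(P[:,0]<.8)&(P[:,1]>-.4)
    if r.sum()>5: print(f,'stop',r.sum(),np.round(P[r].min(0),3),np.round(P[r].max(0),3),np.round(np.median(P[r],0),3))
    m=(np.abs(P[:,2]-.024)<.004)&(P[:,0]>.54)&(P[:,0]<.76)&(P[:,1]>-.33)&(P[:,1]<-.13)
    if m.sum()>20: print(f,'rails',m.sum()); h=np.histogram(P[m][:,0],bins=np.arange(.54,.76,.01)); print(h[0])
```

```text
top0 2757 front slope 0.044 y@.645 -0.1253 lo -0.039 0.5513 hi -0.046 0.7374
t1 2776 front slope 0.044 y@.645 -0.1255 lo -0.039 0.5517 hi -0.044 0.7377
t11 2767 front slope 0.04 y@.645 -0.1254 lo -0.037 0.5517 hi -0.041 0.7381
t13 2753 front slope 0.044 y@.645 -0.1253 lo -0.039 0.5516 hi -0.044 0.7376
side0 1652 front slope 0.053 y@.645 -0.1286 lo -0.038 0.5492 hi 0.519 0.7272
side0 stop 99 [ 0.605 -0.317  0.   ] [ 0.706 -0.294  0.032] [ 0.655 -0.309  0.024]
side0 rails 344
[ 0  6 11 18 92 26  4 10  9  9  8  7  7  7 12 10 37 59 11  1  0]
s5 1654 front slope 0.051 y@.645 -0.1286 lo -0.039 0.5494 hi 0.516 0.7287
s5 stop 109 [ 0.604 -0.316  0.   ] [ 0.704 -0.295  0.031] [ 0.656 -0.31   0.023]
s5 rails 359
[ 0  6  8 23 85 25  4 11 13 10  9  8  9  8 10  9 48 64  8  0  1]
s14 1656 front slope 0.058 y@.645 -0.1286 lo -0.034 0.5495 hi 0.526 0.7299
s14 stop 108 [ 0.605 -0.315 -0.001] [ 0.707 -0.298  0.034] [ 0.656 -0.31   0.024]
s14 rails 336
[ 0  6  5 17 84 30  3  7 11  8  8  7 10  9  8  7 45 58 12  1  0]
w6 stop 430 [ 0.609 -0.311 -0.001] [ 0.703 -0.297  0.026] [ 0.665 -0.303  0.024]
w6 rails 2060
[   0   61    0  149 1053  242    0    0    0    0   86  118  131  127
   93    0    0    0    0    0    0]
w8 rails 591
[  0   0   0   0   0   0   0   0   0   0   0   0   0   0   0   0 297 294
   0   0   0]
```

Run:
```python
from h import *
def edges(f,x0,x1):
    P=cloud(dict(np.load('pics/%s.npz'%f))).reshape(-1,3); P=P[np.isfinite(P).all(1)]
    m=(np.abs(P[:,2]-.024)<.003)&(P[:,0]>x0)&(P[:,0]<x1)&(P[:,1]>-.30)&(P[:,1]<-.12); Q=P[m]
    print(f,len(Q),'y range',np.percentile(Q[:,1],[1,99]),'x',np.percentile(Q[:,0],[1,99]))
    a=[]
    for y in np.arange(-.29,-.12,.01):
        b=Q[np.abs(Q[:,1]-y)<.005]
        if len(b)>10: a.append((y,*np.percentile(b[:,0],[2,98])))
    a=np.array(a); 
    for k in (1,2):
        p=np.polyfit(a[:,0],a[:,k],1); print('  slope',round(p[0],4),'x@-.125',round(np.polyval(p,-.125),4),'resid',np.round(np.std(a[:,k]-np.polyval(p,a[:,0])),4))
edges('w6',.565,.605); edges('w8',.69,.74); edges('side0',.565,.605);edges('side0',.69,.74); edges('s14',.565,.605);edges('s14',.69,.74)
for f in ['w6','side0']:
    d=np.load('pics/%s.npz'%f); P=cloud(dict(d)).reshape(-1,3); im=d['image'].reshape(-1,3).astype(int)
    r=(im[:,0]>100)&(im[:,1]<60)&(im[:,2]<60)&(np.abs(P[:,2]-.024)<.003)&(P[:,1]<-.27)&(P[:,0]>.59)&(P[:,0]<.72)&(P[:,1]>-.34)
    Q=P[r]; print(f,'stop top',len(Q),np.polyfit(Q[:,0],Q[:,1],1),np.percentile(Q[:,1],[2,98]),Q[:,0].min(),Q[:,0].max())
```

```text
w6 1478 y range [-0.28052304 -0.12733739] x [0.57169147 0.59370232]
  slope -0.0538 x@-.125 0.5746 resid 0.0032
  slope -0.054 x@-.125 0.5864 resid 0.0018
w8 581 y range [-0.27898477 -0.18707766] x [0.7031258  0.71791246]
  slope -0.0468 x@-.125 0.6998 resid 0.0001
  slope -0.0779 x@-.125 0.7073 resid 0.0011
side0 116 y range [-0.2939285  -0.14376953] x [0.56619581 0.59561149]Traceback (most recent call last):
  File "<stdin>", line 13, in <module>
  File "<stdin>", line 12, in edges
IndexError: too many indices for array: array is 1-dimensional, but 2 were indexed
```

Bay estimate: lane axis through (0.644, -0.1255), heading 2.6° off -y. The rail gap measures 0.113, as specified. Moving above the grip tab.

apply_moves(
  moves=[0.085, 0.02, 0, 0, -0.005, 0.003, 0, 0.085, 0.03, 0, 0, 0, 0, 0, 0.085, 0.03, 0, 0, 0, 0, 0, 0.085, 0.02, 0, 0.005, 0, 0, 0, 0.085, 0.01, 0, 0.01, 0, 0, 0, 0.085, 0, 0, 0.01, 0, 0, 0, 0.085, 0, 0, 0, 0, 0, 0, 0.085, 0, 0, 0, 0, 0, 0],
)

```text
clock: 27.92
position: [0.6559, 0.2612, 0.1737]
ee_rot: [-0.004, 0.787, 0.617, -0.01]
contact_force: [0.5, -0.5, -0.1]
width: 0.0848
```

Run:
```python
from h import *
go([.667,.276,.13],-.242)
d=snap('wrist','w15');W=cloud(d)
P=W.reshape(-1,3); m=(np.abs(P[:,2]-.1)<.003)&(np.hypot(P[:,0]-.667,P[:,1]-.277)<.04); print('grip',m.sum(),cv2.minAreaRect(P[m][:,:2].astype(np.float32)))
W=cloud(snap('top','t15'));print('y',rim(W,(.638,.155),.162,.004)); print('w',rim(W,(.615,.063),.128,.004))
```

```text
clock 27.92 pos [0.6559 0.2612 0.1737] w 0.0848 F [ 0.5 -0.5 -0.1]
d tool mm [17.5  8.1 43.4] world [ 11.1  14.8 -43.7] rotvec [-0.019  0.012  0.002] y ang -0.24
grip 903 ((0.6673069596290588, 0.2766941487789154), (0.03948932886123657, 0.01370793767273426), 76.35245513916016)
y (41, array([0.639, 0.155]), np.float64(0.0296), np.float64(0.1625))
w (33, array([0.6158, 0.0629]), np.float64(0.0296), np.float64(0.1287))
```

View pics/w15.png

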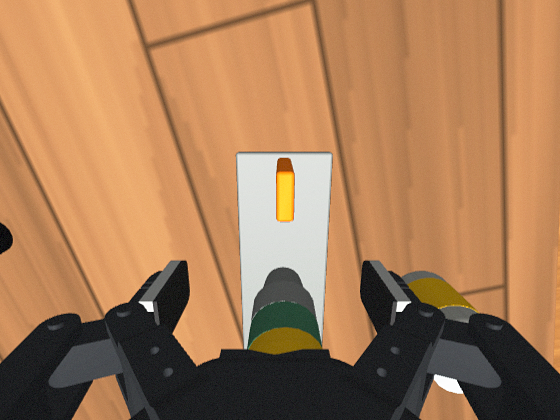

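apply_moves(
  moves=[0.085, 0.008, 0.004, 0, -0.016, 0.01, 0, 0.085, 0.006, 0.003, 0, 0, 0, 0, 0.085, 0.001, 0, 0, 0, 0, 0, 0.085, 0, 0, 0.01, 0, 0, 0, 0.085, 0, 0, 0.01, 0, 0, 0, 0.085, 0, 0, 0.008, 0, 0, 0, 0.085, 0, 0, 0, 0, 0, 0, 0.085, 0, 0, 0, 0, 0, 0],
)

```text
clock: 28.68
position: [0.6689, 0.2714, 0.1461]
ee_rot: [0.001, 0.788, 0.616, 0.001]
contact_force: [0.3, -0.1, 0.4]
width: 0.0849
```

Run:
```python
from h import *
go([.6672,.2763,.05],-.24)
```

```text
clock 28.68 pos [0.6689 0.2714 0.1461] w 0.0849 F [ 0.3 -0.1  0.4]
d tool mm [ 4.3 -3.2 96.1] world [ -1.7   4.9 -96.1] rotvec [ 0.004 -0.001 -0.005] y ang -0.245
```

apply_moves(
  moves=[0.085, 0.003, -0.003, 0.008, 0, 0, -0.003, 0.085, 0, 0, 0.012, 0, 0, 0, 0.085, 0, 0, 0.015, 0, 0, 0, 0.085, 0, 0, 0.015, 0, 0, 0, 0.085, 0, 0, 0.015, 0, 0, 0, 0.085, 0, 0, 0.008, 0, 0, 0, 0.085, 0, 0, 0, 0, 0, 0, 0.085, 0, 0, 0, 0, 0, 0],
)

```text
clock: 29.35
position: [0.6654, 0.2759, 0.0655]
ee_rot: [0.001, 0.787, 0.617, 0.001]
contact_force: [-1.2, -0.2, 0.4]
width: 0.0849
```

Run:
```python
from h import *
go([.6672,.2763,.05],-.24)
```

```text
clock 29.35 pos [0.6654 0.2759 0.0655] w 0.0849 F [-1.2 -0.2  0.4]
d tool mm [ 0.9  1.6 15.5] world [  1.8   0.4 -15.5] rotvec [ 0.002  0.    -0.   ] y ang -0.24
```

apply_moves(
  moves=[0.085, 0.001, 0.0015, 0.006, 0, 0, 0, 0.07, 0, 0, 0.005, 0, 0, 0, 0.05, 0, 0, 0.002, 0, 0, 0, 0.03, 0, 0, 0, 0, 0, 0, 0.018, 0, 0, 0, 0, 0, 0, 0.016, 0, 0, 0, 0, 0, 0, 0.008, 0, 0, 0, 0, 0, 0, 0.005, 0, 0, 0, 0, 0, 0],
  newtons=60,
)

```text
clock: 30.02
position: [0.6684, 0.2776, 0.0543]
ee_rot: [0.001, 0.787, 0.617, 0.003]
contact_force: [0.2, 1.3, -3.1]
width: 0.0128
```

apply_moves(
  moves=[0.005, 0, 0, 0, 0, 0, 0, 0.005, 0, 0, 0, 0, 0, 0, 0.005, 0, 0, 0, 0, 0, 0, 0.005, 0, 0, 0, 0, 0, 0, 0.005, 0, 0, 0, 0, 0, 0, 0.005, 0, 0, 0, 0, 0, 0, 0.005, 0, 0, 0, 0, 0, 0, 0.005, 0, 0, 0, 0, 0, 0],
  newtons=80,
)

```text
clock: 30.68
position: [0.6683, 0.2776, 0.0543]
ee_rot: [0.001, 0.787, 0.617, 0.003]
contact_force: [-0.3, 0.2, -1.1]
width: 0.0133
```

Run:
```python
from h import *
go([.632,.24,.05],.045)
W=cloud(snap('top','t16'));print('y',rim(W,(.638,.155),.162,.004)); print('w',rim(W,(.615,.063),.128,.004))
```

```text
clock 30.68 pos [0.6683 0.2776 0.0543] w 0.0133 F [-0.3  0.2 -1.1]
d tool mm [-45.3 -26.2   4. ] world [-36.3 -37.6  -4.3] rotvec [ 0.005 -0.003 -0.287] y ang -0.242
y (41, array([0.6392, 0.1547]), np.float64(0.0295), np.float64(0.163))
w (35, array([0.6153, 0.0632]), np.float64(0.0294), np.float64(0.1297))
```

apply_moves(
  moves=[0.005, -0.003, -0.002, 0, 0, 0, -0.015, 0.005, -0.004, -0.003, 0, 0, 0, -0.025, 0.005, -0.004, -0.003, 0, 0, 0, -0.03, 0.005, -0.004, -0.003, 0, 0, 0, -0.03, 0.005, -0.004, -0.003, 0, 0, 0, -0.025, 0.005, -0.003, -0.002, 0, 0, 0, -0.015, 0.005, 0, 0, 0, 0, 0, 0, 0.005, 0, 0, 0, 0, 0, 0],
)

```text
clock: 31.4
position: [0.6433, 0.2653, 0.0543]
ee_rot: [-0.005, 0.74, 0.672, 0.004]
contact_force: [-0.4, 3.1, -2.4]
width: 0.0131
```

```bash
cat >> h.py <<'E'
def bayrep():
    W=cloud(snap('top','tb%d'%int(manip.get_state()['clock']*100)))
    W2=W.reshape(-1,3)
    out={}
    # search yellow/white rims by colour-free height bands in region
    d=np.load('pics/tb%d.npz'%int(manip.get_state()['clock']*100)) if False else None
E
python3 - <<'E'
from h import *
go([.632,.24,.054],.045)
d=snap('top','t17')
E
```

```text
clock 31.4 pos [0.6433 0.2653 0.0543] w 0.0131 F [-0.4  3.1 -2.4]
d tool mm [-26.3  -8.8  -0. ] world [-11.3 -25.3  -0.3] rotvec [-0.    -0.013 -0.141] y ang -0.096
```

View pics/t17.png

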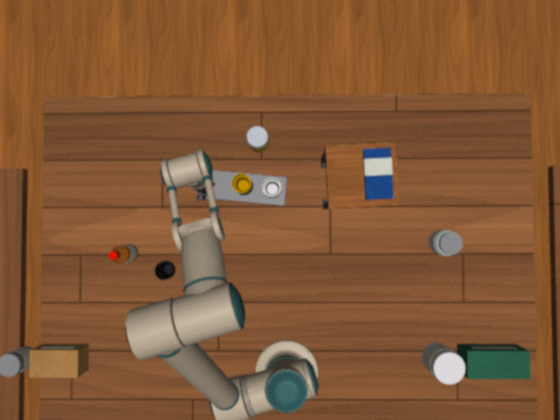

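The caddy turns with the tool, and both stacks, at (242,185) and (272,188), stay on it. Continuing.

apply_moves(
  moves=[0.005, -0.002, -0.001, 0, 0, -0.003, -0.015, 0.005, -0.004, -0.001, 0, 0, -0.003, -0.025, 0.005, -0.004, -0.001, 0, 0, -0.003, -0.03, 0.005, -0.004, -0.001, 0, 0, -0.002, -0.03, 0.005, -0.003, -0.001, 0, 0, 0, -0.025, 0.005, -0.002, -0.001, 0, 0, 0, -0.015, 0.005, 0, 0, 0, 0, 0, 0, 0.005, 0, 0, 0, 0, 0, 0],
)

```text
clock: 32.12
position: [0.6338, 0.249, 0.0545]
ee_rot: [-0.005, 0.691, 0.723, 0.001]
contact_force: [-1.8, 3.0, -1.0]
width: 0.0131
```

```bash
cat >> h.py <<'E'
B=np.array([.644,-.1255]); bx=np.array([.045,-.999]); bx/=np.linalg.norm(bx); by=np.array([-bx[1],bx[0]])
def stacks(fn,cam='top',e=(0,0)):
    d=snap(cam,fn); W=cloud(d).reshape(-1,3); hsv=cv2.cvtColor(d['image'],cv2.COLOR_RGB2HSV).reshape(-1,3).astype(int)
    ok=np.isfinite(W).all(1)&(W[:,0]>.55)&(W[:,0]<.75)&(W[:,1]>-.35)&(W[:,1]<.35)
    y=ok&(np.abs(W[:,2]-.162)<.006); w=ok&(np.abs(W[:,2]-.128)<.006)
    r={}
    y&=(hsv[:,0]>18)&(hsv[:,0]<35)&(hsv[:,1]>120); w&=(hsv[:,1]<60)&(hsv[:,2]>120)
    for n,m,z in (('y',y,.162),('w',w,.128)):
        if m.sum()<5: print(n,'none',m.sum()); continue
        c=np.median(W[m][:,:2],0); q=rim(cloud(d),c,z,.004,.04); print(n,q)
        if q: r[n]=q[1]
    if len(r)==2:
        v=r['w']-r['y']; L=np.linalg.norm(v); v/=L; o=r['y']-.005*v; g=o-.12*v
        print('caddy origin bay x,y mm',np.round(1e3*(o-B)@bx,1),np.round(1e3*(o-B)@by,1),'ang vs bay',round(np.arctan2(v@by,v@bx),4),'L',round(L,4),'grip',np.round(g,4))
E
python3 - <<'E'
from h import *
go([.629,.22,.054],.045)
stacks('t18')
E
```

```text
clock 32.12 pos [0.6338 0.249  0.0545] w 0.0131 F [-1.8  3.  -1. ]
d tool mm [-28.8  -6.1   0.3] world [ -4.8 -29.   -0.5] rotvec [-0.006 -0.009  0.001] y ang 0.046
y (28, array([0.6413, 0.1225]), np.float64(0.0295), np.float64(0.1628))
w (41, array([0.6442, 0.0278]), np.float64(0.0295), np.float64(0.1281))
caddy origin bay x,y mm -252.9 8.5 ang vs bay -0.0144 L 0.0947 grip [0.6375 0.2474]
```

```bash
cat >> h.py <<'E'
def plate(fn):
    d=dict(np.load('pics/%s.npz'%fn)); W=cloud(d); hsv=cv2.cvtColor(d['image'],cv2.COLOR_RGB2HSV).astype(int)
    m=np.isfinite(W).all(2)&(hsv[:,:,1]<70)&(np.abs(W[:,:,2]-.012)<.008)&(W[:,:,0]>.54)&(W[:,:,0]<.72)&(W[:,:,1]>-.12)&(W[:,:,1]<.35)
    Q=W[m]
    lo=[];hi=[]
    for y in np.arange(Q[:,1].min()+.008,Q[:,1].max()-.008,.006):
        b=Q[np.abs(Q[:,1]-y)<.003]
        if len(b)>5: lo.append((y,b[:,0].min()));hi.append((y,b[:,0].max()))
    out=[]
    for a in (np.array(lo),np.array(hi)):
        for _ in range(4):
            p=np.polyfit(a[:,0],a[:,1],1); r=np.abs(a[:,1]-np.polyval(p,a[:,0])); a=a[r<max(.002,1.5*r.std())]
        out.append(p); print('  edge slope',round(p[0],4),'x@0.05',round(np.polyval(p,.05),4),len(a))
    print('  nose y',np.percentile(Q[:,1],.5))
    return out
E
python3 - <<'E'
from h import *
for f in ['top0','t18']: plate(f)
E
```

```text
edge slope 0.2485 x@0.05 0.5608 40
  edge slope 0.2401 x@0.05 0.6612 40
  nose y 0.015689131709701928
  edge slope -0.0457 x@0.05 0.5932 34
  edge slope -0.0457 x@0.05 0.69 27
  nose y -0.015252820218398116
```

apply_moves(
  moves=[0.005, -0.003, -0.002, 0, 0, -0.003, 0, 0.005, -0.004, -0.002, 0, 0, -0.003, 0, 0.005, -0.005, -0.001, 0, 0, 0, 0, 0.005, -0.005, 0, 0, 0, 0, 0, 0.005, -0.003, 0, 0, 0, 0, 0, 0.005, 0, 0, 0, 0, 0, 0, 0.005, 0, 0, 0, 0, 0, 0, 0.005, 0, 0, 0, 0, 0, 0],
)

```text
clock: 32.83
position: [0.6325, 0.2289, 0.0543]
ee_rot: [-0.002, 0.69, 0.724, 0.002]
contact_force: [-0.2, 3.6, -2.1]
width: 0.0129
```

Run:
```python
from h import *
go([.628,.2,.054],.045)
stacks('t19');plate('t19')
d=snap('side','s19')
cv2.imwrite('pics/s19c.png',cv2.resize(d['image'][150:310,220:400,::-1],None,fx=4,fy=3.7,interpolation=cv2.INTER_CUBIC))
```

```text
clock 32.83 pos [0.6325 0.2289 0.0543] w 0.0129 F [-0.2  3.6 -2.1]
d tool mm [-28.6  -5.9   0.1] world [ -4.5 -28.9  -0.3] rotvec [ 0.    -0.006  0.003] y ang 0.048
y (33, array([0.6401, 0.1029]), np.float64(0.0294), np.float64(0.1626))
w (43, array([0.6437, 0.0078]), np.float64(0.0294), np.float64(0.1287))
caddy origin bay x,y mm -233.3 6.4 ang vs bay -0.0072 L 0.0952 grip [0.6354 0.2278]
  edge slope -0.0485 x@0.05 0.5922 37
  edge slope -0.0475 x@0.05 0.6892 31
  nose y -0.035853372599263994
```

View pics/s19c.png

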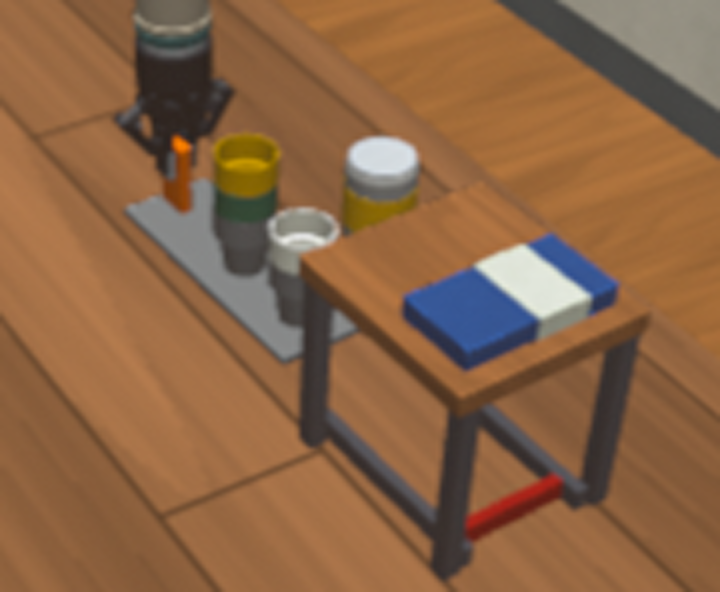

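apply_moves(
  moves=[0.005, 0, -0.003, 0, 0, -0.003, 0.002, 0.005, 0, -0.003, 0, 0, 0, 0, 0.005, 0, 0, 0, 0, 0, 0, 0.005, 0, 0, 0, 0, 0, 0, 0.005, 0, 0, 0, 0, 0, 0, 0.005, 0, 0, 0, 0, 0, 0, 0.005, 0, 0, 0, 0, 0, 0, 0.005, 0, 0, 0, 0, 0, 0],
)

```text
clock: 33.6
position: [0.6287, 0.2274, 0.0544]
ee_rot: [0.002, 0.69, 0.724, 0.002]
contact_force: [2.2, 1.0, -2.8]
width: 0.0129
```

Run:
```python
from h import *
go([.628,.2,.054],.045)
stacks('t20');plate('t20')
```

```text
clock 33.6 pos [0.6287 0.2274 0.0544] w 0.0129 F [ 2.2  1.  -2.8]
d tool mm [-27.3  -2.    0.4] world [ -0.7 -27.4  -0.4] rotvec [0.005 0.    0.003] y ang 0.048
y (29, array([0.6364, 0.1014]), np.float64(0.0294), np.float64(0.1624))
w (34, array([0.6402, 0.0066]), np.float64(0.0295), np.float64(0.1292))
caddy origin bay x,y mm -232.0 2.6 ang vs bay -0.005 L 0.0949 grip [0.6314 0.2263]
  edge slope -0.0458 x@0.05 0.5887 36
  edge slope -0.049 x@0.05 0.6857 34
  nose y -0.03598308696606137
```

apply_moves(
  moves=[0.005, -0.006, -0.001, 0, 0.002, 0, 0.001, 0.005, -0.009, 0, 0, 0, 0, 0, 0.005, -0.01, 0, 0, 0, 0, 0, 0.005, -0.01, 0, 0, 0, 0, 0, 0.005, -0.01, 0, 0, 0, 0, 0, 0.005, -0.008, 0, 0, 0, 0, 0, 0.005, -0.004, 0, 0, 0, 0, 0, 0.005, 0, 0, 0, 0, 0, 0],
)

```text
clock: 34.32
position: [0.6276, 0.1684, 0.0543]
ee_rot: [-0.002, 0.691, 0.723, 0.001]
contact_force: [0.7, 3.1, -1.8]
width: 0.0132
```

Run:
```python
from h import *
y=manip.get_state()['position'][1]
go([.644-.045*(y+.1255),y,.054],.045)
stacks('t21');plate('t21')
```

```text
clock 34.32 pos [0.6276 0.1684 0.0543] w 0.0132 F [ 0.7  3.1 -1.8]
d tool mm [-0.1  3.1  0.3] world [ 3.1  0.  -0.3] rotvec [-0.001 -0.005 -0.   ] y ang 0.045
y (33, array([0.6348, 0.0427]), np.float64(0.0295), np.float64(0.1613))
w (33, array([ 0.639 , -0.0526]), np.float64(0.0294), np.float64(0.1286))
caddy origin bay x,y mm -173.4 -1.6 ang vs bay -0.001 L 0.0954 grip [0.6293 0.1676]
  edge slope -0.0509 x@0.05 0.5845 33
  edge slope -0.0469 x@0.05 0.681 31
  nose y -0.09751742816443532
```

apply_moves(
  moves=[0.005, -0.002, 0.002, 0, 0, -0.003, 0, 0.005, -0.002, 0, 0, 0, 0, 0, 0.005, 0, 0, 0, 0, 0, 0, 0.005, 0, 0, 0, 0, 0, 0, 0.005, 0, 0, 0, 0, 0, 0, 0.005, 0, 0, 0, 0, 0, 0, 0.005, 0, 0, 0, 0, 0, 0, 0.005, 0, 0, 0, 0, 0, 0],
)

```text
clock: 35.03
position: [0.6288, 0.1646, 0.0543]
ee_rot: [-0.001, 0.691, 0.723, -0.001]
contact_force: [-0.7, 2.3, -1.5]
width: 0.0135
```

Run:
```python
from h import *
y=manip.get_state()['position'][1]
go([.644-.045*(y+.1255),y,.054],.045)
stacks('t22');plate('t22')
```

```text
clock 35.03 pos [0.6288 0.1646 0.0543] w 0.0135 F [-0.7  2.3 -1.5]
d tool mm [-0.1  2.1  0.3] world [ 2.1  0.  -0.3] rotvec [-0.003 -0.     0.   ] y ang 0.045
y (28, array([0.6366, 0.0391]), np.float64(0.029), np.float64(0.1628))
w (36, array([ 0.6395, -0.0563]), np.float64(0.0295), np.float64(0.1281))
caddy origin bay x,y mm -169.8 0.1 ang vs bay -0.0146 L 0.0954 grip [0.6328 0.164 ]
  edge slope -0.0403 x@0.05 0.5853 35
  edge slope -0.045 x@0.05 0.6822 32
  nose y -0.10102883680126097
```

apply_moves(
  moves=[0.005, -0.005, 0.001, 0, 0, 0, 0, 0.005, -0.007, 0.0005, 0, 0, 0, 0, 0.005, -0.007, 0, 0, 0, 0, 0, 0.005, -0.007, 0, 0, 0, 0, 0, 0.005, -0.007, 0, 0, 0, 0, 0, 0.005, -0.005, 0, 0, 0, 0, 0, 0.005, -0.002, 0, 0, 0, 0, 0, 0.005, 0, 0, 0, 0, 0, 0],
)

```text
clock: 35.75
position: [0.6324, 0.1237, 0.0543]
ee_rot: [-0.002, 0.69, 0.723, 0.0]
contact_force: [0.2, 3.2, -2.3]
width: 0.0128
```

Run:
```python
from h import *
y=manip.get_state()['position'][1]
go([.644-.045*(y+.1255),y,.054],.045)
stacks('t23')
```

```text
clock 35.75 pos [0.6324 0.1237 0.0543] w 0.0128 F [ 0.2  3.2 -2.3]
d tool mm [-0.   0.3  0.3] world [ 0.3  0.  -0.3] rotvec [-0.002 -0.004  0.002] y ang 0.047
y (31, array([ 0.64  , -0.0018]), np.float64(0.0294), np.float64(0.1633))
w (39, array([ 0.6442, -0.0975]), np.float64(0.0295), np.float64(0.1294))
caddy origin bay x,y mm -128.8 1.6 ang vs bay -0.0012 L 0.0958 grip [0.6345 0.1231]
```

The nose is about 16 mm into the lane with no side force. Continuing along the lane.

apply_moves(
  moves=[0.005, -0.005, -0.0005, 0, 0, 0, 0.001, 0.005, -0.008, 0, 0, 0, 0, 0, 0.005, -0.008, 0, 0, 0, 0, 0, 0.005, -0.008, 0, 0, 0, 0, 0, 0.005, -0.008, 0, 0, 0, 0, 0, 0.005, -0.006, 0, 0, 0, 0, 0, 0.005, -0.002, 0, 0, 0, 0, 0, 0.005, 0, 0, 0, 0, 0, 0],
)

```text
clock: 36.47
position: [0.634, 0.0763, 0.0542]
ee_rot: [-0.002, 0.69, 0.723, 0.001]
contact_force: [-0.4, 4.0, -2.2]
width: 0.0128
```

Run:
```python
from h import *
y=manip.get_state()['position'][1]
go([.644-.045*(y+.1255),y,.054],.045)
d=snap('side','s24')
cv2.imwrite('pics/s24c.png',cv2.resize(d['image'][150:310,220:400,::-1],None,fx=4,fy=3.7,interpolation=cv2.INTER_CUBIC))
```

```text
clock 36.47 pos [0.634  0.0763 0.0542] w 0.0128 F [-0.4  4.  -2.2]
d tool mm [-0.   0.9  0.2] world [ 0.9  0.  -0.2] rotvec [-0.002 -0.005  0.002] y ang 0.047
```

View pics/s24c.png

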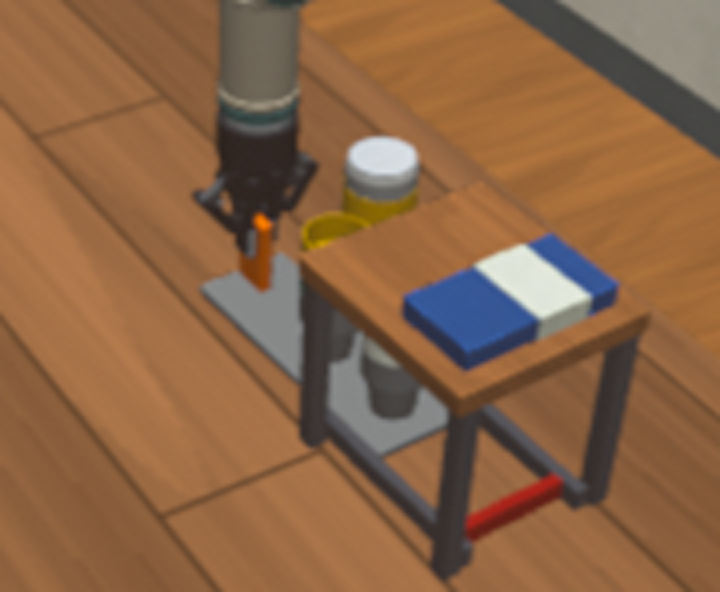

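The caddy nose is at crop (400,440), inside the lane. The white stack is under the board and yellow is about to enter. Remaining travel is about 112 mm.

apply_moves(
  moves=[0.005, -0.005, 0.001, 0, 0, 0, 0.001, 0.005, -0.008, 0, 0, 0, 0, 0, 0.005, -0.008, 0, 0, 0, 0, 0, 0.005, -0.008, 0, 0, 0, 0, 0, 0.005, -0.008, 0, 0, 0, 0, 0, 0.005, -0.006, 0, 0, 0, 0, 0, 0.005, -0.002, 0, 0, 0, 0, 0, 0.005, 0, 0, 0, 0, 0, 0],
)

```text
clock: 37.18
position: [0.6368, 0.0301, 0.0543]
ee_rot: [-0.003, 0.69, 0.724, 0.001]
contact_force: [0.1, 5.0, -1.1]
width: 0.0131
```

Run:
```python
from h import *
y=manip.get_state()['position'][1]
go([.644-.045*(y+.1255),y,.054],.045)
```

```text
clock 37.18 pos [0.6368 0.0301 0.0543] w 0.0131 F [ 0.1  5.  -1.1]
d tool mm [-0.   0.2  0.3] world [ 0.2  0.  -0.3] rotvec [-0.003 -0.006  0.002] y ang 0.047
```

apply_moves(
  moves=[0.005, -0.005, 0, 0, 0, -0.003, 0.001, 0.005, -0.008, 0, 0, 0, 0, 0, 0.005, -0.008, 0, 0, 0, 0, 0, 0.005, -0.008, 0, 0, 0, 0, 0, 0.005, -0.008, 0, 0, 0, 0, 0, 0.005, -0.005, 0, 0, 0, 0, 0, 0.005, -0.002, 0, 0, 0, 0, 0, 0.005, 0, 0, 0, 0, 0, 0],
)

```text
clock: 37.85
position: [0.6385, -0.0138, 0.0543]
ee_rot: [-0.004, 0.691, 0.723, 0.001]
contact_force: [0.3, 3.9, -0.2]
width: 0.0128
```

Run:
```python
from h import *
y=manip.get_state()['position'][1]
go([.6403,-.036,.054],.045)
```

```text
clock 37.85 pos [ 0.6385 -0.0138  0.0543] w 0.0128 F [ 0.3  3.9 -0.2]
d tool mm [-22.2   0.8   0.1] world [  1.8 -22.2  -0.3] rotvec [-0.003 -0.007  0.001] y ang 0.046
```

apply_moves(
  moves=[0.005, -0.004, 0.0005, 0, 0, -0.004, 0, 0.005, -0.004, 0, 0, 0, 0, 0, 0.005, -0.004, 0, 0, 0, 0, 0, 0.005, -0.003, 0, 0, 0, 0, 0, 0.005, -0.002, 0, 0, 0, 0, 0, 0.005, 0, 0, 0, 0, 0, 0, 0.005, 0, 0, 0, 0, 0, 0, 0.005, 0, 0, 0, 0, 0, 0],
)

```text
clock: 38.52
position: [0.6392, -0.0289, 0.0543]
ee_rot: [-0.004, 0.691, 0.723, 0.001]
contact_force: [-0.8, 3.8, -1.0]
width: 0.0127
```

Run:
```python
from h import *
go([.6403,-.036,.054],.045)
```

```text
clock 38.52 pos [ 0.6392 -0.0289  0.0543] w 0.0127 F [-0.8  3.8 -1. ]
d tool mm [-7.2  0.7  0.3] world [ 1.1 -7.1 -0.3] rotvec [-0.004 -0.006  0.001] y ang 0.046
```

apply_moves(
  moves=[0.005, -0.003, 0.0005, 0, 0, -0.004, 0, 0.005, -0.002, 0, 0, 0, 0, 0, 0.005, -0.002, 0, 0, 0, 0, 0, 0.005, -0.001, 0, 0, 0, 0, 0, 0.005, 0, 0, 0, 0, 0, 0, 0.005, 0, 0, 0, 0, 0, 0, 0.005, 0, 0, 0, 0, 0, 0, 0.005, 0, 0, 0, 0, 0, 0],
)

```text
clock: 39.18
position: [0.64, -0.0329, 0.0543]
ee_rot: [-0.004, 0.691, 0.723, 0.002]
contact_force: [-0.1, 5.0, -1.2]
width: 0.0132
```

Run:
```python
from h import *
go([.6403,-.036,.054],.045)
```

```text
clock 39.18 pos [ 0.64   -0.0329  0.0543] w 0.0132 F [-0.1  5.  -1.2]
d tool mm [-3.1  0.2  0.3] world [ 0.3 -3.1 -0.3] rotvec [-0.004 -0.009  0.   ] y ang 0.045
```

apply_moves(
  moves=[0.005, -0.004, 0, 0, 0, -0.004, 0, 0.005, -0.003, 0, 0, 0, 0, 0, 0.005, -0.003, 0, 0, 0, 0, 0, 0.005, -0.002, 0, 0, 0, 0, 0, 0.005, 0, 0, 0, 0, 0, 0, 0.005, 0, 0, 0, 0, 0, 0, 0.005, 0, 0, 0, 0, 0, 0, 0.005, 0, 0, 0, 0, 0, 0],
)

```text
clock: 39.85
position: [0.6408, -0.0329, 0.055]
ee_rot: [-0.009, 0.692, 0.722, 0.007]
contact_force: [0.5, 5.7, -0.7]
width: 0.0132
```

Run:
```python
from h import *
go([.6403,-.036,.054],.045)
d=snap('side','s25')
cv2.imwrite('pics/s25c.png',cv2.resize(d['image'][150:310,220:400,::-1],None,fx=4,fy=3.7,interpolation=cv2.INTER_CUBIC))
```

```text
clock 39.85 pos [ 0.6408 -0.0329  0.055 ] w 0.0132 F [ 0.5  5.7 -0.7]
d tool mm [-3.1 -0.7  0.9] world [-0.5 -3.1 -1. ] rotvec [-0.002 -0.024 -0.002] y ang 0.043
```

View pics/s25c.png

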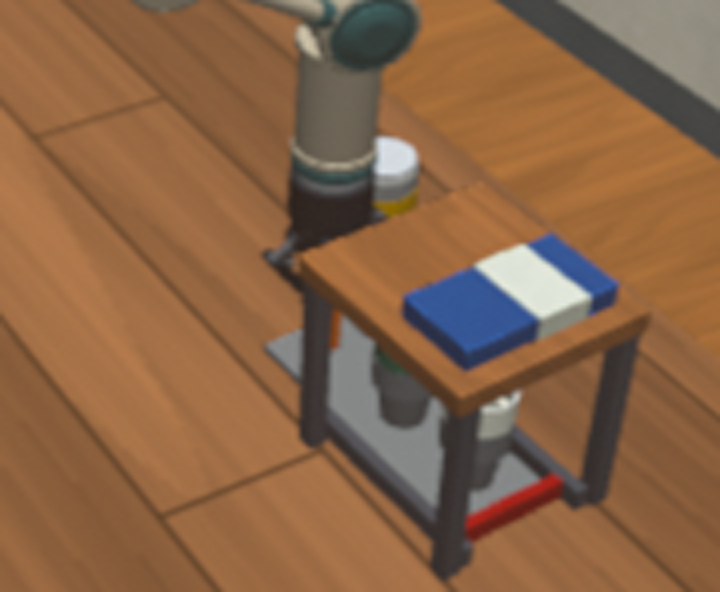

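The caddy's plate meets the red stop in the side view (crop (510,500)), and further pushing moves nothing. Pressing once more with a bigger step, then releasing.

apply_moves(
  moves=[0.005, -0.008, 0, 0, 0, -0.012, 0, 0.005, -0.008, 0, 0, 0, -0.01, 0, 0.005, 0, 0, 0, 0, 0, 0, 0.005, 0, 0, 0, 0, 0, 0, 0.005, 0, 0, 0, 0, 0, 0, 0.005, 0, 0, 0, 0, 0, 0, 0.005, 0, 0, 0, 0, 0, 0, 0.005, 0, 0, 0, 0, 0, 0],
)

```text
clock: 40.57
position: [0.6406, -0.033, 0.0554]
ee_rot: [-0.012, 0.694, 0.72, 0.01]
contact_force: [1.3, 6.3, -1.1]
width: 0.0131
```

Run:
```python
from h import *
go([.6403,-.036,.054],.045)
d=snap('side','s26'); W=cloud(d); im=d['image'].astype(int)
P=W.reshape(-1,3); c=im.reshape(-1,3)
red=(c[:,0]>90)&(c[:,1]<60)&(c[:,2]<60)&(P[:,1]<-.2)&(P[:,0]>.6)&(P[:,0]<.72)&(P[:,1]>-.36)&(P[:,2]<.05)
g=(np.ptp(c,axis=1)<25)&(np.abs(P[:,2]-.012)<.005)&(P[:,0]>.6)&(P[:,0]<.7)&(P[:,1]<-.22)&(P[:,1]>-.33)
for x in np.arange(.61,.70,.01):
    a=P[red&(abs(P[:,0]-x)<.006)]; b=P[g&(abs(P[:,0]-x)<.006)]
    print(round(x,3),len(a),len(b),np.round([a[:,1].max(),a[:,1].min()],4) if len(a) else '',np.round(b[:,1].min(),4) if len(b) else '')
```

```text
clock 40.57 pos [ 0.6406 -0.033   0.0554] w 0.0131 F [ 1.3  6.3 -1.1]
d tool mm [-3.  -0.4  1.3] world [-0.3 -3.  -1.4] rotvec [-0.003 -0.03  -0.008] y ang 0.037
0.61 16 35 [-0.3076 -0.318 ] -0.2701
0.62 17 26 [-0.3032 -0.3176] -0.2583
0.63 22 15 [-0.3042 -0.316 ] -0.2944
0.64 21 20 [-0.3046 -0.316 ] -0.2928
0.65 19 16 [-0.3031 -0.3158] -0.2918
0.66 19 12 [-0.3029 -0.3158] -0.2922
0.67 21 19 [-0.3012 -0.3143] -0.2898
0.68 18 22 [-0.3018 -0.3126] -0.2898
0.69 19 24 [-0.2982 -0.3134] -0.2911
```

apply_moves(
  moves=[0.02, 0, 0, 0, 0, 0, 0, 0.03, 0, 0, 0, 0, 0, 0, 0.045, 0, 0, 0, 0, 0, 0, 0.06, 0, 0, 0, 0, 0, 0, 0.07, 0, 0, 0, 0, 0, 0, 0.07, 0, 0, 0, 0, 0, 0, 0.07, 0, 0, 0, 0, 0, 0, 0.07, 0, 0, 0, 0, 0, 0],
)

```text
clock: 41.28
position: [0.6404, -0.0389, 0.056]
ee_rot: [-0.01, 0.696, 0.718, 0.007]
contact_force: [-1.0, -0.2, -0.7]
width: 0.0702
```

Run:
```python
from h import *
go([.6403,-.033,.13],.045)
```

```text
clock 41.28 pos [ 0.6404 -0.0389  0.056 ] w 0.0702 F [-1.  -0.2 -0.7]
d tool mm [  7.7  -0.2 -73.8] world [-0.1  5.9 74. ] rotvec [-0.003 -0.025 -0.013] y ang 0.032
```

apply_moves(
  moves=[0.07, 0.003, 0, -0.005, 0, -0.01, 0, 0.07, 0, 0, -0.012, 0, -0.01, 0, 0.07, 0, 0, -0.02, 0, 0, 0, 0.07, 0, 0, -0.025, 0, 0, 0, 0.07, 0.005, 0, -0.025, 0, 0, 0, 0.07, 0.015, 0, -0.02, 0, 0, 0, 0.07, 0.025, 0, -0.01, 0, 0, 0, 0.07, 0.03, 0, 0, 0, 0, 0],
)

```text
clock: 41.95
position: [0.6388, 0.0364, 0.1839]
ee_rot: [0.0, 0.698, 0.716, -0.002]
contact_force: [0.8, 0.3, 0.1]
width: 0.0698
```

Run:
```python
from h import *
go([.6403,.1,.2],.045)
d=snap('wrist','w27')
d=snap('side','s27')
cv2.imwrite('pics/s27c.png',cv2.resize(d['image'][150:310,220:400,::-1],None,fx=4,fy=3.7,interpolation=cv2.INTER_CUBIC))
snap('top','t27')
```

```text
clock 41.95 pos [0.6388 0.0364 0.1839] w 0.0698 F [0.8 0.3 0.1]
d tool mm [ 63.5   3.1 -16.3] world [ 1.5 63.6 16.1] rotvec [-0.002  0.003 -0.019] y ang 0.026
```

View pics/w27.png

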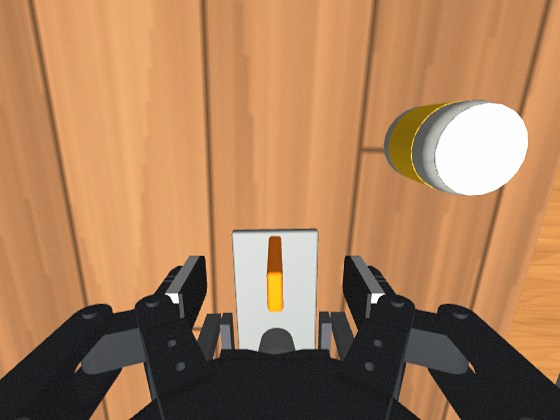

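View pics/s27c.png

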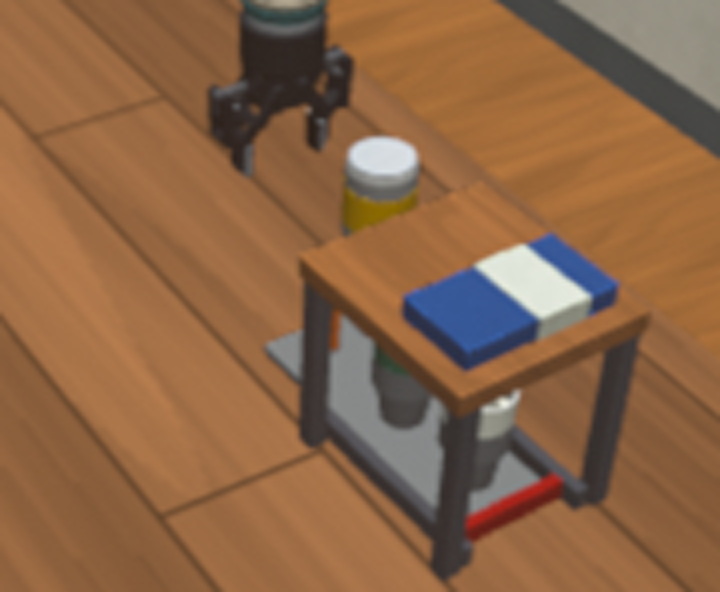

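Run:
```python
from h import *
W=cloud(dict(np.load('pics/w27.npz'))); P=W.reshape(-1,3); P=P[np.isfinite(P).all(1)]
m=(np.abs(P[:,2]-.1)<.003)&(np.hypot(P[:,0]-.64,P[:,1]+.034)<.035); print('grip',m.sum(),cv2.minAreaRect(P[m][:,:2].astype(np.float32)))
m=(np.abs(P[:,2]-.012)<.003)&(P[:,0]>.57)&(P[:,0]<.71)&(P[:,1]>-.08)&(P[:,1]<.03);Q=P[m]; r=cv2.minAreaRect(Q[:,:2].astype(np.float32)); print('plate rear',m.sum(),cv2.boxPoints(r),r[2])
for f in ['t27']:
    W=cloud(dict(np.load('pics/%s.npz'%f))); P=W.reshape(-1,3)
    m=(np.abs(P[:,2]-.1)<.01)&(np.hypot(P[:,0]-.64,P[:,1]+.034)<.035); print(f,'grip',m.sum(),P[m].mean(0) if m.sum() else '')
```

```text
grip 611 ((0.641118049621582, -0.034170255064964294), (0.01341651938855648, 0.0389910526573658), 1.8740348815917969)
plate rear 3930 [[ 0.5904546  -0.01083849]
 [ 0.59302664 -0.08338973]
 [ 0.6929817  -0.07984614]
 [ 0.69040966 -0.00729491]] 2.0303876399993896
t27 grip 42 [ 0.64152224 -0.03864651  0.10130333]
```

Run:
```python
from h import *
d=dict(np.load('pics/w6.npz')); P=cloud(d).reshape(-1,3); c=d['image'].reshape(-1,3).astype(int)
red=(c[:,0]>90)&(c[:,1]<70)&(c[:,2]<70)&(P[:,1]<-.25)&(P[:,0]>.58)&(P[:,0]<.73)
for z0,z1 in ((0,.006),(.006,.012),(.012,.018),(.018,.022),(.022,.027)):
    Q=P[red&(P[:,2]>z0)&(P[:,2]<z1)]
    if len(Q)>8:
        r=Q[:,1]+.045*(Q[:,0]-.645)*-1; print(z0,len(Q),'y@x=.645',np.round(np.percentile(r,[5,50,95]),4))
```

```text
0 279 y@x=.645 [-0.301  -0.3    -0.2992]
0.006 258 y@x=.645 [-0.301 -0.3   -0.299]
0.012 236 y@x=.645 [-0.3009 -0.2999 -0.2989]
0.018 150 y@x=.645 [-0.301 -0.3   -0.299]
0.022 445 y@x=.645 [-0.31   -0.3038 -0.2994]
```

apply_moves(
  moves=[0.07, 0.02, 0, -0.005, 0, 0, 0, 0.07, 0.02, 0, -0.005, 0, 0, 0, 0.07, 0.015, 0, -0.005, 0, 0, 0, 0.07, 0, 0, 0, 0, 0, 0, 0.07, 0, 0, 0, 0, 0, 0, 0.07, 0, 0, 0, 0, 0, 0, 0.07, 0, 0, 0, 0, 0, 0, 0.07, 0, 0, 0, 0, 0, 0],
)

```text
clock: 42.77
position: [0.6345, 0.09, 0.197]
ee_rot: [0.0, 0.697, 0.717, -0.007]
contact_force: [-0.8, -0.5, 0.4]
width: 0.0698
```

The stop face is at y = -0.300 and the nose at -0.299, so the caddy is home. One last look, then I hand in.

Run:
```python
from h import *
snap('top','t28')
A=cloud(dict(np.load('pics/top0.npz')));Bc=cloud(dict(np.load('pics/t28.npz')))
for n,c,z in [('sauce',(.41,.53),.165),('can',(.79,.095),.105),('jar',(.443,-.518),.12)]:
    for W in (A,Bc):
        P=W.reshape(-1,3); m=(np.hypot(P[:,0]-c[0],P[:,1]-c[1])<.07)&(np.abs(P[:,2]-z)<.012); print(n,m.sum(),np.round(np.median(P[m],0),3))
W=cloud(snap('side','s28'))
print('white',rim(W,(.645,-.253),.128,.006), 'state',manip.get_state()['contact_force'])
workorder.sign_off()
```

```text
sauce 68 [0.409 0.538 0.171]
sauce 70 [0.409 0.538 0.171]
can 375 [0.789 0.093 0.106]
can 366 [0.789 0.093 0.106]
jar 427 [ 0.443 -0.527  0.122]
jar 427 [ 0.443 -0.526  0.122]
white (21, array([ 0.6517, -0.2683]), np.float64(0.019), np.float64(0.1281)) state [0.38064239 0.57542994 0.02621918]
the job is handed in; nothing more can be done
```

The three tumblers present are loaded, and the caddy is home under the shelf against the red stop. Red and blue were absent, and I left the two black look-alikes alone. I handed the job in at about 43 s of the 210 s allowed; hand-in reports no verdict.

**Loading:** green then yellow went on holder0, and white on holder1. Before sliding, the rims measured 0.162 m (yellow) and 0.128 m (white). Each was within about 1.5 mm of its holder axis.

**Sliding:** I gripped the orange tab, squared the caddy to the lane and slid it in without lifting it. It stopped against the red stop, and two more pushes did not move it.

**Last checks:**
- **Home position:** from the tab position, the nose is at y ≈ -0.299 and the stop face is at -0.300.
- **Alignment:** the caddy is about 0.5° off the lane.
- **Clearances:** the sauce, can and jar have not moved, and the gripper is open and clear.

**Less certain:**
- **Home reading:** my first estimate of the shelf front put home 1 to 3 mm further in than where the caddy stopped. That is within the 8 mm allowed.
- **Stacks under the board:** in the final side view the white rim is half hidden, so its circle fit (radius 0.019) is unreliable. Yellow is hidden, so I judged both stacks upright from the picture.

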